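# Fit the mixing cup to the paste mixer and switch it on

## Robot

A 7-joint arm with a two-finger parallel gripper is mounted at the origin on the work surface. World frame = base frame: x ahead of the robot, y to its left, z up, the work surface at z = 0. Lengths are in m, angles in rad, forces in N, time in s.
With the tool pointing down it reaches from about 0.35 to 0.9 m from the base axis. Payload 8.1 kg.
Tool frame: the origin (TCP) lies midway between the tips of the shut fingers; the grasp point (between the pads) lies 19 mm behind it; z points along the fingers, y is the line along which they close (so a half turn about z gives the same grasp; the last joint's range is limited). The gripper opens to 92 mm and grips with 3 to 60 N. Pads are 19 mm wide; open, the fingers measure 130 mm over their backs; the gripper's body (75 mm by 190 mm) begins 47 mm behind the grasp point.
Start: joints at [1.065, 0.434, 0.025, 1.573, -0.012, 1.134, -0.075], TCP at [0.245, -0.575, 0.192] pointing down, gripper open.
Joint ranges: [-2.62, 2.62], [-0.44, 2.09], [-1.27, 1.32], [0.08, 2.57], [-1.32, 4.46], [0.12, 2], [-2.74, 2.74]. Speed limits (rad/s): [2.22, 2.22, 3.01, 3.01, 3.14, 3.14, 3.14].

## Interface

Orientations are given as a rotation vector (axis times angle).
In Python, from bench import arm, optics, models gives the robot as it stands.
- The arm moves only by the tool drive_tool, never from a script. Its argument "increments" is a list that holds one entry, the list of rows, each a list of 7 numbers: the turn, a rotation vector about the world's x, y, z in units of pi rad (1.0 is pi rad), then the shift along the world's x, y, z in units of 0.1 m (1.0 is 0.1 m), then the opening, from -1 (shut) to 1 (fully open). A call has 1 to 8 rows; each row is the pose to reach, as a shift and turn from the pose commanded when the call began, turning the shorter way round; what a row does not reach only later rows make up. A row lasts 1/10 s, in which the tool goes at most 50 mm and 8.59 degrees, less where a joint would pass 70% of its speed; a pose out of reach is approached as far as the arm can. A call with a number of a shift or a turn outside -1 to 1 is refused whole. A call with a gripper value outside its range is refused whole. The fingers move at their own pace and stop on an object; the grip force is fixed at half the most. Time passes only in rows, so rows that repeat a pose let the fingers close. It gives the time, the measured TCP pose, the force, the opening and the grip force at its end, in the units of the state.
- arm.get_state(): the state, without advancing time (a new reading comes with each control period).
- optics.camera(name): name is "scene" or "side" or "wrist"; returns the picture (480x640x3 uint8, red, green, blue); there is no depth.
- optics.camera_model(name): a dict with "vertical_fov" (degrees; the focal length in pixels is half the picture's height over the tangent of half this angle, whatever the lens; pixels are square), "cx", "cy" (the principal point, pixels), "dist" ([k1, k2, p1, p2, k3] as OpenCV has them; the pictures are not rectified), "R" (3x3) and "t" (3): a world point X has camera coordinates R X + t. Camera axes: x right, y down, z forward; pixel columns grow to the right and rows downward; lengths in m; the calibration is good to about 2 mm. A picture is of the moment at which its call begins: read the wrist's pose just before it. camera_model takes no time and is no camera call; for the wrist camera it gives the pose at the moment of the call.
- arm.close_job(): hands the job in; it is judged then, once.
Trained networks look in the newest picture that a camera, given by its name, has taken for a name from the list of things; names that differ only in an ending like _2 or _b are one class to them, and where a whole thing is asked for, a point or a joint stands for the part that bears it (a point fixed in the world has none). Each returns a list of dicts, best first, with "confidence" (0 to 1); they miss things now and then, are a little off and sometimes report something else, mostly with a low value. They report only what shows in the picture. A call takes as long as a camera call.
- models.search_frame(thing, camera): "location" ([x, y, z] in m, in world coordinates, good to about 4 mm: the middle of the surface that is visible of it).
- models.place_of(thing, camera): "location" ([x, y, z] in m, in world coordinates, good to about 4 mm: a listed point, or the origin of a listed thing).
The state is a dict: "t": time; "joint_positions": joint angles; "dq": joint speeds; "effort": joint torques, N m; "position": TCP position; "tool_rot": TCP orientation; "wrist_force": force on the tool from outside, world axes, zero at the start; "ft_torque": the same for the moment, N m; "finger_gap": finger opening in m; "gripper_force": force on a finger pad.
Only numpy, scipy, OpenCV 4.12 (cv2) and the standard library are available. Lean on these libraries where they do the work, as an engineer would, in place of code of your own. Each camera call takes 0.05 s, during which the arm holds its last target. There are 200 camera calls.

## Task

Pick up the steel mixing cup by its orange handle, raise it into the collar under the head of the blue paste mixer with the handle at the yellow mark, and swing the handle round to the red mark until the lugs come up against their stop, so that the cup hangs locked when you let go of it. Then push the mixer's red spring knob in, turn it clockwise past its safety stop to the green ON mark, and let it spring back up. Do not tip the cup over on the way and leave the concrete cube, the black mould and the plaster core where they are.

Things in the scene. Friction and masses are not known exactly. Their poses are not given: they have to be found in the camera images.
- mixer: Blue bench mixer, fixed, 375 mm high. Origin on the bench under its bayonet collar's axis; z up, -x is its front. Base plate 15 mm high, x -85 to 145, y -270 to 70 mm. Round head of radius 54 mm, z 190 to 370 mm, at the origin. Column 80 x 90 mm, 365 mm high, at x 70, y -150 mm, joined to the head by an arm. Grey control box 110 x 120 mm, 75 mm high, at x -120, y -210 mm.
- mount (a point): On the collar's axis, level with its ledges' upper face, 198 mm above the bench; axes as the mixer. The collar, open below from z 190 mm, has three ledges 8 mm thick of bore radius 37 mm; above them the bore is 46 mm. Cup locked: cup_lugs is here and the cup's axes are parallel to the mixer's. The cup can rise 8 mm higher, then its rim meets the head.
- mark_in (a point): Yellow mark on the head's side and top, front left, 120 degrees counterclockwise (from above) from the mixer's +x, 54 mm from its axis, 240 mm up. The cup goes up with its handle pointing this way: the three slots between the ledges, 40 degrees wide (the lugs need 22), are then over its lugs.
- mark_lock (a point): Red mark on the head's side and top, 180 degrees from the mixer's +x (straight to its front), 54 mm from its axis, 240 mm up. The locked handle points here: 60 degrees counterclockwise (from above) from the yellow mark. Solid stops end the turn about 1 degree further on.
- cup: Empty steel cup, about 0.3 kg, loose, standing on the bench left of the mixer. Origin at the centre of its underside, z up, handle along its own -x. Body radius 40 mm up to 80 mm, neck radius 34 mm up to the rim at 108 mm. When locked its underside is 104 mm above the bench.
- cup_grip (a point): Best grasp point, at the middle of the orange handle, 140 mm from the cup's axis, 60 mm above its underside; axes as the cup. The orange bar is 24 mm wide, 34 mm tall and 85 mm long (100 to 185 mm from the cup's axis); pinch it across its width from above. Grip firmly, 30 N or more: the weight hangs about 115 mm to one side.
- cup_lugs (a point): On the cup's axis, level with the underside of its lugs, 94 mm above the cup's underside; axes as the cup. The three brass lugs are 14 mm wide, 8 mm high and reach to radius 43 mm, in the cup's own directions 60, 180 (over the handle) and 300 degrees.
- knob_grip (a point): On the red knob's vertical axis, 117 mm above the bench when up, 12 mm below its bar's top. Bar 60 mm long (this point's x), 16 wide, 34 tall, on a black skirt of radius 32 mm that moves with it, upper face 22 mm below this point. At knob_turn 0 the bar lies along the mixer's x, white pointer to -x (white mark on the box); the green ON mark is 1.25 rad clockwise from there.
- knob_turn (a joint): Knob rotation in rad, 0 = off, growing clockwise from above, 0 to 1.4; stays where left. Unless pushed in more than 5 mm a hidden safety stop blocks it at about 0.3; beyond about 1.0 it springs up when let go and the stop keeps it from turning back. ON from 1.1 rad.
- knob_push (a joint): How far the knob is pushed down, m: 0 up, 0.010 fully in. Spring: about 4 N at the start, 11 N fully in.
- cube: Concrete test cube, 70.7 mm, loose, bystander. Origin at the centre of its underside.
- mould: Black plastic two-gang mould, open box 170 by 85 by 65 mm, loose, bystander. Origin at the centre of its underside, long side along x.
- core: Pale plaster core, upright cylinder 70 mm in diameter and 70 mm high, loose, bystander. Origin at the centre of its underside.

How it is judged:
On the way, in this order (a step that is already met when the one before it is completed fails the run):
1. the cup's lugs are up in the collar, above the ledges, the handle not yet at the locked position (horizontal distance between cup_lugs and mount below 0.008 m and z of cup_lugs in the frame of mount above -0.002 m and y of cup_grip in the frame of mount above 0.05 m), for 0.1 s.
2. the cup hangs in the collar, turned to within about 9 degrees of the red mark, and has been let go (distance between cup_lugs and mount below 0.008 m and y of cup_grip in the frame of mount between -0.022 and 0.022 m and x of cup_grip in the frame of mount below 0 m and contact force between the fingers and cup below 0.2 N), for 0.3 s.
3. the knob has been turned past its safety stop to ON (value of joint knob_turn above 1.1 rad), for 0.1 s.
At the end, for the whole second after the job is handed in: The cup hangs at rest in the collar by its lugs (cup_lugs within 8 mm of mount, tilted less than 7 degrees) with its handle within 9 degrees (22 mm at the grip) of the locked direction; the knob stands at 1.1 rad or more and has sprung back up (pushed in by less than 3 mm) (distance between cup_lugs and mount below 0.008 m and y of cup_grip in the frame of mount between -0.022 and 0.022 m and x of cup_grip in the frame of mount below 0 m and angle between cup's own z axis and vertical below 0.12 rad and linear speed of cup below 0.03 m/s and value of joint knob_turn above 1.1 rad and value of joint knob_push below 0.003 m); the robot touches nothing.
It fails at once if the cup is tipped by more than 40 degrees (angle between cup's own z axis and vertical above 0.7 rad).
It fails at once if the cube, the core or the mould is pushed away by more than 25 mm (distance of any of cube, core, mould from where it was at the start of the episode above 0.025 m).
It also fails if it takes over 61 s, if anything falls off the work surface, if the arm or the gripper's body presses on something with over 40 N, if the wrist force passes 120 N, or if a joint passes its speed limit or range.

## Working session

There is one attempt and no reset: what is moved stays moved. The work goes in short steps, Python scripts to look and compute and a tool call to move; the robot and the scene stay as the last step left them, time stands still between calls to the robot, and variables do not carry over. Pictures are saved under pics/ and viewed, at most 10 in all, crops included, and the job is handed in when it is done.

Besides the shell and the picture viewer there is one more tool, called after "Emit:" as name(argument=value, ...) on one line, values as JSON. drive_tool: Moves the arm, as the interface text tells. Its arguments: {"type":"object","properties":{"increments":{"type":"array"}},"required":["increments"]}

```bash
mkdir -p pics
python3 - <<'E'
from bench import arm, optics, models
import cv2,numpy as np
s=arm.get_state(); print({k:np.round(s[k],3).tolist() for k in s})
for c in ["scene","side"]:
    im=optics.camera(c); cv2.imwrite(f"pics/{c}0.png",im[:,:,::-1])
    m=optics.camera_model(c); print(c,m)
    for n in ["mixer","mount","mark_in","mark_lock","cup","cup_grip","cup_lugs","knob_grip","cube","mould","core"]:
        r=models.place_of(n,c); print(n,[(np.round(q["location"],3).tolist(),round(q["confidence"],2)) for q in r[:2]])
print(arm.get_state()["t"])
E
```

```text
{'t': 0.0, 'joint_positions': [1.065, 0.435, 0.025, 1.574, -0.012, 1.134, -0.075], 'dq': [0.0, 0.001, -0.001, 0.001, 0.001, -0.0, -0.002], 'effort': [-0.001, -66.785, 0.984, -31.445, -0.061, 0.043, 0.0], 'position': [0.245, -0.574, 0.191], 'tool_rot': [-3.077, -0.628, 0.001], 'wrist_force': [-0.337, -0.693, -0.778], 'ft_torque': [0.01, 0.003, 0.056], 'gripper_force': 0.0, 'finger_gap': 0.092}
scene {'vertical_fov': 57.94004562163208, 'cx': 317.2163190771557, 'cy': 242.16454632682036, 'dist': array([-0.05003621,  0.        ,  0.        ,  0.        ,  0.        ]), 'R': array([[ 0.70905381,  0.70514783,  0.00303892],
       [ 0.47343719, -0.472857  , -0.74314433],
       [-0.52258963,  0.52836806, -0.66912426]]), 't': array([-0.40213818, -0.18409887,  1.51638984])}
mixer []
mount []
mark_in []
mark_lock []
cup [([0.548, 0.311, -0.001], 0.79)]
cup_grip [([0.412, 0.336, 0.058], 0.67)]
cup_lugs [([0.551, 0.315, 0.093], 0.98)]
knob_grip [([0.552, -0.267, 0.119], 0.76)]
cube [([0.723, 0.262, -0.002], 0.84), ([0.552, 0.317, 0.096], 0.34)]
mould [([0.47, -0.461, 0.004], 0.63)]
core [([0.592, 0.477, 0.003], 0.74)]
side {'vertical_fov': 57.849810009699596, 'cx': 321.06834344066795, 'cy': 246.6076199461845, 'dist': array([-0.06460958,  0.        ,  0.        ,  0.        ,  0.        ]), 'R': array([[ 0.42650803,  0.90439927,  0.01236382],
       [ 0.78317246, -0.36243111, -0.50525695],
       [-0.45247298,  0.22517915, -0.86288038]]), 't': array([-0.21701631, -0.38782203,  1.62044739])}
mixer [([0.63, -0.031, 0.002], 0.62)]
mount [([0.631, -0.033, 0.194], 0.91), ([0.554, 0.316, 0.088], 0.39)]
mark_in []
mark_lock [([0.554, 0.314, 0.092], 0.22)]
cup [([0.553, 0.316, -0.005], 0.77)]
cup_grip [([0.415, 0.335, 0.058], 0.97)]
cup_lugs [([0.553, 0.313, 0.092], 0.82)]
knob_grip [([0.551, -0.267, 0.119], 0.71)]
cube [([0.725, 0.261, 0.002], 0.6)]
mould [([0.467, -0.463, 0.002], 0.6)]
core [([0.59, 0.48, 0.0], 0.64)]
1.2
```

View pics/scene0.png

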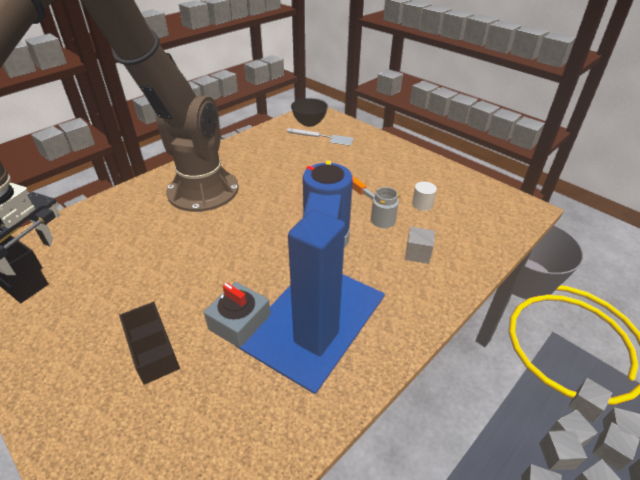

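View pics/side0.png

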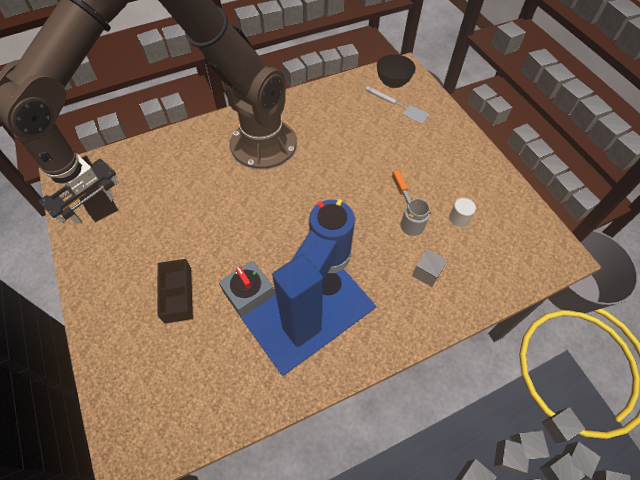

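The scene image shows the mixer head at about (327,180) with the red mark at (309,168) and the yellow at (328,163), and the cup at (385,205). The side image has the head at (332,220), the cup at (415,215), the handle at (400,185) and the knob at (243,278). I'll crop in to fit the mixer yaw.

Run:
```python
import cv2,numpy as np
a=cv2.imread("pics/scene0.png")[150:400,190:400]; b=cv2.imread("pics/side0.png")[190:390,210:390]
a=cv2.resize(a,None,fx=2,fy=2,interpolation=cv2.INTER_CUBIC);b=cv2.resize(b,None,fx=2,fy=2,interpolation=cv2.INTER_CUBIC)
c=np.zeros((500,780,3),np.uint8);c[:,:420]=a;c[:400,420:]=b;cv2.imwrite("pics/c1.png",c)
for n in["scene","side"]:
    im=cv2.imread(f"pics/{n}0.png").astype(int);B,G,R=im[...,0],im[...,1],im[...,2]
    for nm,m in[("red",(R>170)&(G<60)&(B<60)),("yel",(R>190)&(G>160)&(B<90)),("green",(G>1.5*R)&(G>1.5*B)&(G>80)),("orange",(R>190)&(G>60)&(G<130)&(B<60))]:
        k,l,st,ce=cv2.connectedComponentsWithStats(m.astype(np.uint8))
        print(n,nm,[(st[i,4],ce[i].round(1).tolist()) for i in range(1,k) if st[i,4]>5 and ce[i][1]<330 and ce[i][0]<450])
```

```text
scene red [(np.int32(10), [310.5, 167.9]), (np.int32(86), [235.8, 292.1])]
scene yel [(np.int32(14), [327.9, 161.9])]
scene green []
scene orange [(np.int32(16), [357.1, 183.8])]
side red []
side yel [(np.int32(21), [339.0, 201.7])]
side green [(np.int32(10), [254.0, 272.5])]
side orange [(np.int32(19), [397.9, 180.9]), (np.int32(17), [320.4, 203.9]), (np.int32(29), [244.2, 277.3])]
```

View pics/c1.png

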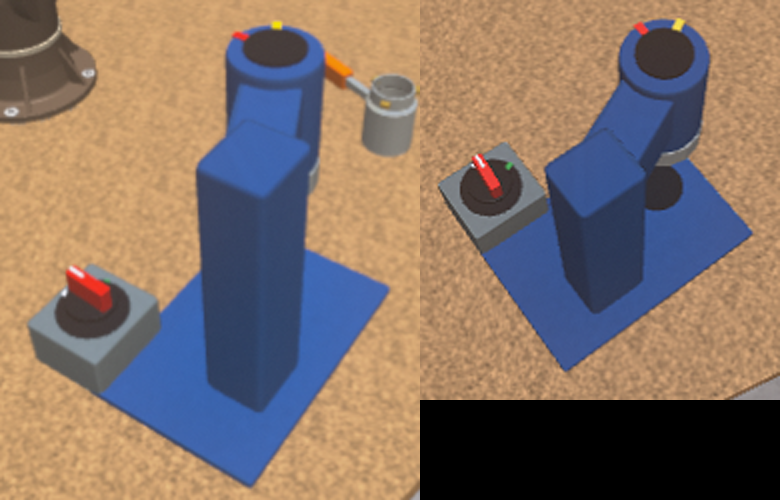

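```bash
cat > h.py <<'E'
from bench import arm, optics, models
import cv2,numpy as np
def proj(m,P):
    f=240/np.tan(np.radians(m["vertical_fov"]/2));K=np.array([[f,0,m["cx"]],[0,f,m["cy"]],[0,0,1]])
    return cv2.projectPoints(np.array(P,float).reshape(-1,1,3),cv2.Rodrigues(m["R"])[0],m["t"].astype(float),K,m["dist"].astype(float))[0].reshape(-1,2)
E
python3 - <<'E'
from h import *
from scipy.optimize import least_squares
S,D=optics.camera_model("scene"),optics.camera_model("side")
obs={"scene":[(384,294.5),(315,392.5),(310.3,168),(328,162.2)],"side":[(375.5,307),(283.5,375.5),(320.4,203.9),(339,201.7)]}
def model(p):
    x,y,a,r=p;c,s=np.cos(a),np.sin(a)
    q=lambda u,v,z:(x+c*u-s*v,y+s*u+c*v,z)
    t=2*np.pi/3
    return [q(.145,.07,.013),q(.145,-.27,.013),q(-r,0,.371),q(r*np.cos(t),r*np.sin(t),.371)]
def f(p):
    P=model(p);return np.concatenate([(proj(S,P)-obs["scene"]).ravel(),(proj(D,P)-obs["side"]).ravel()])
r=least_squares(f,[.63,-.03,.19,.05],x_scale=[.01,.01,.05,.01]);print(r.x,np.degrees(r.x[2]));print(f(r.x).round(1).reshape(-1,2))
x,y,a,_=r.x
for u,v in[(-.12,-.21)]:print("knob",x+np.cos(a)*u-np.sin(a)*v,y+np.sin(a)*u+np.cos(a)*v)
E
```

```text
[ 0.63039791 -0.03465404  0.20834271  0.04526783] 11.937158088515089
[[ 1.3 -1.4]
 [ 0.1 -0. ]
 [-0.7 -0.3]
 [ 0.   0.5]
 [ 1.1 -0.9]
 [-1.7  0.4]
 [-0.3  0.2]
 [ 0.1  0.6]]
knob 0.5564290399269448 -0.264933449413592
```

Emit:
drive_tool(increments=[[[0, 0, 0.1, 0.3, 0.4, 0.5, 1], [0, 0, 0.14, 0.6, 0.8, 1, 1], [0, 0, 0.19, 0.8, 1, 1, 1], [0, 0, 0.24, 1, 1, 1, 1], [0, 0, 0.29, 1, 1, 1, 1], [0, 0, 0.33, 1, 1, 1, 1], [0, 0, 0.38, 1, 1, 1, 1]]])

```text
t: 1.9
position: [0.3452, -0.4748, 0.2923]
tool_rot: [2.341, 2.094, -0.0]
wrist_force: [-0.5, 0.1, -0.0]
finger_gap: 0.0922
gripper_force: 0.0
```

Emit:
drive_tool(increments=[[[0, 0, 0.03, 0.25, 0.4, 0, 1], [0, 0, 0.06, 0.5, 0.8, 0, 1], [0, 0, 0.08, 0.7, 1, 0, 1]]])

```text
t: 2.2
position: [0.4167, -0.3713, 0.2926]
tool_rot: [2.061, 2.371, 0.002]
wrist_force: [-0.2, 0.3, -0.1]
finger_gap: 0.0916
gripper_force: 0.0
```

Emit:
drive_tool(increments=[[[0, 0, 0.03, 0, 0.4, 0, 1], [0, 0, 0.06, 0, 0.8, 0, 1], [0, 0, 0.08, 0, 1, 0, 1]]])

```text
t: 2.5
position: [0.4154, -0.2713, 0.2924]
tool_rot: [1.746, 2.611, 0.001]
wrist_force: [0.3, -0.2, -0.6]
finger_gap: 0.092
gripper_force: 0.0
```

Emit:
drive_tool(increments=[[[0, 0, 0.03, 0, 0.4, 0, 1], [0, 0, 0.06, 0, 0.8, 0, 1], [0, 0, 0.08, 0, 1, 0, 1]]])

```text
t: 2.8
position: [0.415, -0.1716, 0.2925]
tool_rot: [1.405, 2.809, 0.001]
wrist_force: [0.4, -0.1, -0.1]
finger_gap: 0.0922
gripper_force: 0.0
```

Emit:
drive_tool(increments=[[[0, 0, 0.03, 0, 0.4, 0, 1], [0, 0, 0.06, 0, 0.8, 0, 1], [0, 0, 0.08, 0, 1, 0, 1]]])

```text
t: 3.1
position: [0.415, -0.0721, 0.2925]
tool_rot: [1.043, 2.963, 0.001]
wrist_force: [-0.1, -0.6, -0.9]
finger_gap: 0.0921
gripper_force: 0.0
```

Emit:
drive_tool(increments=[[[0, 0, 0.03, 0, 0.4, 0, 1], [0, 0, 0.06, 0, 0.8, 0, 1], [0, 0, 0.08, 0, 1, 0, 1]]])

```text
t: 3.4
position: [0.415, 0.0276, 0.2925]
tool_rot: [0.664, 3.07, 0.001]
wrist_force: [0.2, -0.1, -0.8]
finger_gap: 0.0917
gripper_force: 0.0
```

Emit:
drive_tool(increments=[[[0, 0, 0.03, 0, 0.4, 0, 1], [0, 0, 0.06, 0, 0.8, 0, 1], [0, 0, 0.08, 0, 1, 0, 1]]])

```text
t: 3.7
position: [0.4151, 0.1274, 0.2924]
tool_rot: [0.275, 3.129, 0.001]
wrist_force: [1.2, -0.1, -1.1]
finger_gap: 0.0918
gripper_force: 0.0
```

Emit:
drive_tool(increments=[[[0, 0, 0, 0, 0.4, 0, 1], [0, 0, 0, 0, 0.8, 0, 1], [0, 0, 0, 0, 1, 0, 1], [0, 0, 0, 0, 1, 0, 1]]])

```text
t: 4.1
position: [0.415, 0.2273, 0.292]
tool_rot: [-0.278, -3.129, -0.002]
wrist_force: [0.1, 0.5, -0.6]
finger_gap: 0.0919
gripper_force: 0.0
```

Run:
```python
from h import *
m=optics.camera_model("wrist"); im=optics.camera("wrist"); cv2.imwrite("pics/w1.png",im[:,:,::-1])
print(m["R"].round(3),m["t"].round(3))
for n in ["cup","cup_grip","cup_lugs","mount","mark_in","mark_lock"]:
    print(n,[(np.round(q["location"],4).tolist(),round(q["confidence"],2)) for q in models.place_of(n,"wrist")[:2]])
s=arm.get_state();print(s["t"],s["joint_positions"])
```

```text
[[ 0.176  0.984  0.001]
 [ 0.942 -0.169  0.289]
 [ 0.284 -0.05  -0.957]] [-0.296 -0.418  0.38 ]
cup [([0.5508, 0.3133, 0.0004], 0.65), ([0.721, 0.2616, -0.0021], 0.36)]
cup_grip [([0.4125, 0.3406, 0.058], 0.69)]
cup_lugs [([0.5557, 0.3104, 0.0944], 0.91)]
mount []
mark_in [([0.5514, 0.3156, 0.0032], 0.43)]
mark_lock [([0.5525, 0.3149, -0.0], 0.48)]
4.45 [ 0.15946761  0.21850029 -0.90900825  1.71518459  0.17928794  1.29522655
  0.60064533]
```

View pics/w1.png

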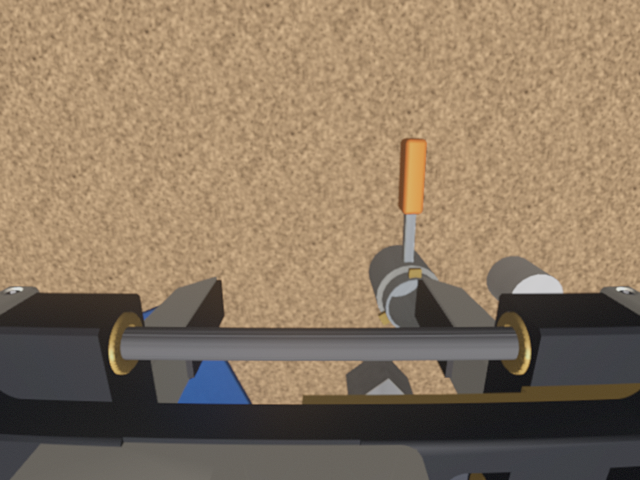

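```bash
cat >> h.py <<'E'
def back(m,uv,z):
    f=240/np.tan(np.radians(m["vertical_fov"]/2));K=np.array([[f,0,m["cx"]],[0,f,m["cy"]],[0,0,1]])
    n=cv2.undistortPoints(np.array(uv,float).reshape(-1,1,2),K,m["dist"].astype(float)).reshape(-1,2)
    d=np.c_[n,np.ones(len(n))]@m["R"]; C=-m["R"].T@m["t"]
    return C+d*((z-C[2])/d[:,2])[:,None]
E
python3 - <<'E'
from h import *
m=optics.camera_model("wrist"); im=cv2.imread("pics/w1.png")
h=cv2.cvtColor(im,cv2.COLOR_BGR2HSV)
k=((h[...,0]>8)&(h[...,0]<17)&(h[...,1]>200)&(h[...,2]>215)).astype(np.uint8);k[300:]=0
n,l,st,ce=cv2.connectedComponentsWithStats(k)
i=1+np.argmax(st[1:,4]);print(st[i])
ys,xs=np.nonzero(l==i);P=back(m,np.c_[xs,ys],.077)[:,:2]
c,sz,an=cv2.minAreaRect(P.astype(np.float32)*1000);print(c,sz,an)
b=cv2.boxPoints((c,sz,an));print(b)
print(back(m,[[415,272]],.102+.0))
E
```

```text
Traceback (most recent call last):
ValueError: attempt to get argmax of an empty sequence
```

Run:
```python
from h import *
m=optics.camera_model("wrist"); im=cv2.imread("pics/w1.png")
h=cv2.cvtColor(im,cv2.COLOR_BGR2HSV)
print(h[180,406:425].tolist())
k=((h[...,0]>4)&(h[...,0]<20)&(h[...,1]>190)&(h[...,2]>150)).astype(np.uint8);k[300:]=0
n,l,st,ce=cv2.connectedComponentsWithStats(k)
i=1+np.argmax(st[1:,4]);print(st[i])
ys,xs=np.nonzero(l==i);P=back(m,np.c_[xs,ys],.077)[:,:2]
c,sz,an=cv2.minAreaRect(P.astype(np.float32)*1000);print(c,sz,an)
print(cv2.boxPoints((c,sz,an)), back(m,[[415,272]],.102))
```

```text
[[15, 167, 205], [17, 155, 210], [18, 146, 215], [19, 140, 216], [19, 142, 217], [19, 142, 217], [18, 145, 217], [18, 148, 217], [18, 149, 217], [17, 151, 218], [17, 152, 217], [18, 156, 216], [17, 156, 217], [17, 157, 217], [17, 160, 217], [16, 162, 217], [16, 168, 213], [14, 171, 206], [14, 142, 185]]Traceback (most recent call last):
  File "<stdin>", line 7, in <module>
    return _wrapfunc(a, 'argmax', axis=axis, out=out, **kwds)
    return bound(*args, **kwds)
ValueError: attempt to get argmax of an empty sequence
```

Run:
```python
from h import *
m=optics.camera_model("wrist"); im=cv2.imread("pics/w1.png")
h=cv2.cvtColor(im,cv2.COLOR_BGR2HSV)
k=((h[...,0]>4)&(h[...,0]<22)&(h[...,1]>128)&(h[...,2]>190)).astype(np.uint8);k[300:]=0
n,l,st,ce=cv2.connectedComponentsWithStats(k)
i=1+np.argmax(st[1:,4]);print(st[i])
ys,xs=np.nonzero(l==i);P=back(m,np.c_[xs,ys],.077)[:,:2]
c,sz,an=cv2.minAreaRect(P.astype(np.float32)*1000);print(c,sz,an)
print(cv2.boxPoints((c,sz,an)), back(m,[[415,272]],.102))
```

```text
[ 404  140   23   74 1387]
(412.0749206542969, 330.1243591308594) (21.306888580322266, 81.15033721923828) 80.32421112060547
[[370.2864  326.44205]
 [450.28232 312.8029 ]
 [453.86343 333.80667]
 [373.86752 347.44583]] [[0.5134493  0.31345668 0.102     ]]
```

The wrist image shows the handle at (414,176) pointing up and the front lug at (415,272). That puts the bar centre at about (0.412, 0.332), with the handle direction about 170.5°.

Emit:
drive_tool(increments=[[[0, 0, 0.004, 0, 0.4, 0, 1], [0, 0, 0.004, 0, 0.8, -0.3, 1], [0, 0, 0.004, -0.03, 1, -0.7, 1], [0, 0, 0.004, -0.03, 1, -1, 1]]])

```text
t: 4.85
position: [0.4108, 0.3274, 0.1905]
tool_rot: [-0.259, -3.13, -0.002]
wrist_force: [0.3, -0.8, 1.4]
finger_gap: 0.0916
gripper_force: 0.0
```

Emit:
drive_tool(increments=[[[0, 0, 0, 0, 0.05, -0.4, 1], [0, 0, 0, 0, 0.05, -0.7, 1], [0, 0, 0, 0, 0.05, -0.9, 1], [0, 0, 0, 0, 0.05, -0.9, 1], [0, 0, 0, 0, 0.05, -0.9, 1]]])

```text
t: 5.35
position: [0.4124, 0.3298, 0.1027]
tool_rot: [0.265, 3.13, 0.0]
wrist_force: [-0.1, -0.1, 0.2]
finger_gap: 0.0917
gripper_force: 0.0
```

Run:
```python
from h import *
m=optics.camera_model("wrist"); im=optics.camera("wrist"); cv2.imwrite("pics/w2.png",im[:,:,::-1])
for n in ["cup","cup_grip","cup_lugs"]:
    print(n,[(np.round(q["location"],4).tolist(),round(q["confidence"],2)) for q in models.place_of(n,"wrist")[:2]])
s=arm.get_state();print(s["t"],s["joint_positions"].round(2),s["position"])
h=cv2.cvtColor(im,cv2.COLOR_RGB2HSV)
k=((h[...,0]>4)&(h[...,0]<22)&(h[...,1]>128)&(h[...,2]>190)).astype(np.uint8);k[330:]=0
n,l,st,ce=cv2.connectedComponentsWithStats(k)
i=1+np.argmax(st[1:,4]);print(st[i])
ys,xs=np.nonzero(l==i);P=back(m,np.c_[xs,ys],.077)[:,:2]
print(cv2.minAreaRect(P.astype(np.float32)*1000))
```

```text
cup [([0.5522, 0.3134, 0.0007], 0.76)]
cup_grip [([0.4115, 0.3394, 0.057], 0.56)]
cup_lugs []
5.55 [-0.17  0.51 -0.83  1.87  0.45  0.96  0.19] [0.41275131 0.33047692 0.10349385]
[ 312  186   36  123 4041]
((410.5122985839844, 335.0482482910156), (21.043432235717773, 81.04268646240234), 80.9029541015625)
```

Emit:
drive_tool(increments=[[[0, 0, 0.003, -0.02, 0.045, -0.3, 1], [0, 0, 0.003, -0.02, 0.045, -0.63, 1], [0, 0, 0.003, -0.02, 0.045, -0.63, 1], [0, 0, 0.003, -0.02, 0.045, -0.63, -1], [0, 0, 0.003, -0.02, 0.045, -0.63, -1], [0, 0, 0.003, -0.02, 0.045, -0.63, -1], [0, 0, 0.003, -0.02, 0.045, -0.63, -1], [0, 0, 0.003, -0.02, 0.045, -0.63, -1]]])

```text
t: 6.35
position: [0.4104, 0.3347, 0.0398]
tool_rot: [0.25, 3.131, 0.001]
wrist_force: [-0.6, 0.8, 0.2]
finger_gap: 0.0564
gripper_force: 0.0
```

Emit:
drive_tool(increments=[[[0, 0, 0, 0, 0, 0, -1], [0, 0, 0, 0, 0, 0, -1], [0, 0, 0, 0, 0, 0, -1]]])

```text
t: 6.65
position: [0.4099, 0.3345, 0.0392]
tool_rot: [-0.249, -3.132, -0.0]
wrist_force: [-0.3, -0.4, 0.4]
finger_gap: 0.0323
gripper_force: 0.0
```

Emit:
drive_tool(increments=[[[0, 0, 0, 0, 0, 0, -1], [0, 0, 0, 0, 0, 0, -1], [0, 0, 0, 0, 0, 0, -1], [0, 0, 0, 0, 0, 0, -1], [0, 0, 0, 0, 0, 0, -1], [0, 0, 0, 0, 0, 0, -1]]])

```text
t: 7.25
position: [0.4099, 0.3346, 0.0391]
tool_rot: [-0.249, -3.132, -0.0]
wrist_force: [-0.3, 1.4, -0.6]
finger_gap: 0.0231
gripper_force: 30.0
```

Emit:
drive_tool(increments=[[[0, 0, 0, 0, 0, 0.03, -1], [0, 0, 0, 0, 0, 0.1, -1], [0, 0, 0, 0, 0, 0.2, -1], [0, 0, 0, 0, 0, 0.3, -1], [0, 0, 0, 0, 0, 0.3, -1]]])

```text
t: 7.75
position: [0.4104, 0.3353, 0.0709]
tool_rot: [0.25, 3.13, 0.003]
wrist_force: [-0.5, -0.1, -1.9]
finger_gap: 0.0231
gripper_force: 30.0
```

Run:
```python
from h import *
s=arm.get_state();print(s["t"],s["joint_positions"].round(2),s["position"],s["tool_rot"],s["wrist_force"],s["ft_torque"])
for c in["scene","side"]:
  im=optics.camera(c)
  for n in ["cup","cup_grip","cup_lugs"]:
    print(n,[(np.round(q["location"],4).tolist(),round(q["confidence"],2)) for q in models.place_of(n,c)[:2]])
  if c=="side": cv2.imwrite("pics/s2.png",cv2.resize(im[100:320,300:520,::-1],None,fx=2.5,fy=2.5))
```

```text
7.75 [-0.21  0.55 -0.8   1.9   0.5   0.9   0.15] [0.41038602 0.33525708 0.07088223] [2.49621448e-01 3.13020597e+00 2.52815499e-03] [-0.51278813 -0.05384727 -1.88574301] [ 0.06879451  0.38828322 -0.0919947 ]
cup [([0.5333, 0.3127, 0.0118], 0.75), ([0.556, -0.2685, 0.1233], 0.51)]
cup_grip [([0.4098, 0.334, 0.0864], 0.8)]
cup_lugs [([0.5509, 0.3129, 0.0987], 0.78)]
cup [([0.5377, 0.3163, 0.0063], 0.78)]
cup_grip [([0.4128, 0.3345, 0.0876], 0.93)]
cup_lugs [([0.5537, 0.3109, 0.0958], 0.63), ([0.413, 0.3345, 0.0844], 0.15)]
```

View pics/s2.png

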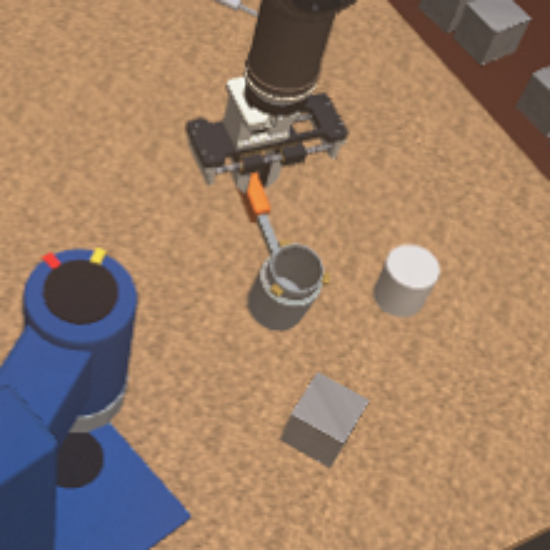

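The cup sags: its axis is tilted about 11°, so the pads slip in torsion. I'll set it down and regrip nearer the cup, about 112 mm from its axis, which shortens the lever.

Emit:
drive_tool(increments=[[[0, 0, 0, 0, 0, -0.15, -1], [0, 0, 0, 0, 0, -0.3, -1], [0, 0, 0, 0, 0, -0.3, -1], [0, 0, 0, 0, 0, -0.3, -0.3], [0, 0, 0, 0, 0, -0.3, -0.3], [0, 0, 0, 0.14, -0.022, -0.3, -0.3], [0, 0, 0, 0.28, -0.044, -0.3, -0.3], [0, 0, 0, 0.28, -0.044, -0.3, -0.3]]])

```text
t: 8.95
position: [0.4414, 0.329, 0.0391]
tool_rot: [0.255, 3.13, 0.0]
wrist_force: [-0.4, -0.4, -0.4]
finger_gap: 0.0321
gripper_force: 0.0
```

Run:
```python
from h import *
s=arm.get_state();print(s["t"],s["position"],s["tool_rot"],s["wrist_force"],s["finger_gap"])
for c in["scene","side"]:
  im=optics.camera(c)
  for n in ["cup","cup_grip","cup_lugs"]:
    print(n,[(np.round(q["location"],4).tolist(),round(q["confidence"],2)) for q in models.place_of(n,c)[:1]])
```

```text
8.95 [0.44136869 0.32901261 0.03913401] [2.55477057e-01 3.12967362e+00 1.97860100e-04] [-0.41403482 -0.41636098 -0.3690078 ] 0.032108507232367044
cup [([0.5502, 0.3147, 0.0018], 0.86)]
cup_grip [([0.4143, 0.3315, 0.0582], 0.76)]
cup_lugs [([0.5573, 0.3105, 0.0938], 0.61)]
cup [([0.5506, 0.3149, -0.0018], 0.93)]
cup_grip [([0.4166, 0.3322, 0.0604], 0.81)]
cup_lugs [([0.5524, 0.3125, 0.0904], 0.93)]
```

Emit:
drive_tool(increments=[[[0, 0, 0, 0, 0, 0, -1], [0, 0, 0, 0, 0, 0, -1], [0, 0, 0, 0, 0, 0, -1], [0, 0, 0, 0, 0, 0, -1], [0, 0, 0, 0, 0, 0, -1], [0, 0, 0, 0, 0, 0, -1]]])

```text
t: 9.95
position: [0.4378, 0.3302, 0.0392]
tool_rot: [-0.249, -3.132, -0.0]
wrist_force: [-1.1, -0.1, 0.4]
finger_gap: 0.023
gripper_force: 30.0
```

Emit:
drive_tool(increments=[[[0, 0, 0, 0, 0, 0.03, -1], [0, 0, 0, 0, 0, 0.07, -1], [0, 0, 0, 0, 0, 0.12, -1], [0, 0, 0, 0, 0, 0.18, -1], [0, 0, 0, 0, 0, 0.24, -1], [0, 0, 0, 0, 0, 0.3, -1], [0, 0, 0, 0, 0, 0.35, -1], [0, 0, 0, 0, 0, 0.4, -1]]])

```text
t: 10.75
position: [0.438, 0.3301, 0.0797]
tool_rot: [0.249, 3.131, 0.0]
wrist_force: [-0.2, 0.4, -3.2]
finger_gap: 0.0231
gripper_force: 30.0
```

Run:
```python
from h import *
s=arm.get_state();print(s["t"],s["position"],s["tool_rot"],s["wrist_force"],s["ft_torque"],s["finger_gap"])
for c in["scene","side"]:
  im=optics.camera(c)
  for n in ["cup","cup_grip","cup_lugs"]:
    print(n,[(np.round(q["location"],4).tolist(),round(q["confidence"],2)) for q in models.place_of(n,c)[:1]])
```

```text
10.75 [0.43799946 0.33007216 0.07967127] [2.49348094e-01 3.13149677e+00 9.87297002e-05] [-0.2322314  0.4082705 -3.2106023] [ 0.14224987 -0.00626883  0.00246676] 0.023128709837775527
cup [([0.5251, 0.3137, 0.0098], 0.71)]
cup_grip [([0.4118, 0.3314, 0.1037], 0.75)]
cup_lugs [([0.5531, 0.3137, 0.1016], 0.72)]
cup [([0.5284, 0.3188, 0.0074], 0.75)]
cup_grip [([0.4123, 0.3338, 0.1076], 0.65)]
cup_lugs [([0.5544, 0.312, 0.0979], 0.96)]
```

Emit:
drive_tool(increments=[[[0, 0, 0, 0, 0, 0.05, -1], [0, 0, 0, 0, 0, 0.1, -1], [0, 0, 0, 0, 0, 0.15, -1], [0, 0, 0, 0, 0, 0.15, -1], [0, 0, 0, 0, 0, 0.15, -1]]])

```text
t: 11.65
position: [0.4378, 0.3304, 0.0945]
tool_rot: [0.249, 3.132, 0.001]
wrist_force: [-2.1, -0.7, -0.1]
finger_gap: 0.0227
gripper_force: 30.0
```

Run:
```python
from h import *
F=[];T=[]
for c in["scene","side"]:
  im=optics.camera(c)
  for n in ["cup","cup_grip","cup_lugs"]:
    print(n,[(np.round(q["location"],4).tolist(),round(q["confidence"],2)) for q in models.place_of(n,c)[:1]])
    s=arm.get_state();F.append(s["wrist_force"]);T.append(s["ft_torque"])
print(s["t"],s["position"],s["tool_rot"],np.mean(F,0),np.round(T,2))
```

```text
cup []
cup_grip [([0.4102, 0.3345, 0.1245], 0.88)]
cup_lugs []
cup [([0.5124, 0.3184, 0.0117], 0.88)]
cup_grip [([0.4129, 0.3333, 0.1249], 0.67)]
cup_lugs []
12.05 [0.43786284 0.33014035 0.09406407] [-2.49200481e-01 -3.13153036e+00 -4.27835751e-05] [-2.53397125  0.37165309  0.11484222] [[ 0.17  0.54  0.02]
 [ 0.2   0.65 -0.02]
 [ 0.15  0.51 -0.03]
 [ 0.22  0.45 -0.  ]
 [ 0.2   0.41  0.06]
 [ 0.11  0.46 -0.02]]
```

The grip slips freely in torsion. I'll set the cup down and grip much deeper, so the gripper's palm sits about 5 mm above the bar's top and stops the sag.

Emit:
drive_tool(increments=[[[0, 0, 0, 0, 0, -0.15, -1], [0, 0, 0, 0, 0, -0.3, -1], [0, 0, 0, 0, 0, -0.45, -1], [0, 0, 0, 0, 0, -0.55, -1], [0, 0, 0, 0, 0, -0.55, -1], [0, 0, 0, 0, 0, -0.55, -0.3], [0, 0, 0, 0, 0, -0.55, -0.3], [0, 0, 0, 0, 0, -0.55, -0.3]]])

```text
t: 12.85
position: [0.4385, 0.3299, 0.0393]
tool_rot: [0.25, 3.131, 0.0]
wrist_force: [0.7, 0.5, -0.1]
finger_gap: 0.0318
gripper_force: 0.0
```

Emit:
drive_tool(increments=[[[0, 0, 0, -0.08, 0.012, 0, -0.3], [0, 0, 0, -0.16, 0.025, 0, -0.3], [0, 0, 0, -0.16, 0.025, -0.12, -0.3], [0, 0, 0, -0.16, 0.025, -0.23, -0.3], [0, 0, 0, -0.16, 0.025, -0.23, -0.3], [0, 0, 0, -0.16, 0.025, -0.23, -0.3]]])

```text
t: 13.45
position: [0.4218, 0.3323, 0.0155]
tool_rot: [-0.249, -3.131, 0.001]
wrist_force: [-0.2, -0.5, -0.1]
finger_gap: 0.0322
gripper_force: 0.0
```

Run:
```python
from h import *
for c in["scene","side"]:
  im=optics.camera(c)
  for n in ["cup","cup_grip","cup_lugs"]:
    print(n,[(np.round(q["location"],4).tolist(),round(q["confidence"],2)) for q in models.place_of(n,c)[:1]])
s=arm.get_state()
print(s["t"],s["position"],s["tool_rot"],s["wrist_force"],s["joint_positions"].round(2))
```

```text
cup [([0.5524, 0.3129, 0.0028], 0.76)]
cup_grip [([0.4162, 0.3316, 0.0588], 0.89)]
cup_lugs [([0.5563, 0.3121, 0.0965], 0.59)]
cup [([0.5526, 0.3141, -0.0004], 0.83)]
cup_grip [([0.4185, 0.3329, 0.0577], 0.96)]
cup_lugs [([0.5549, 0.3115, 0.0923], 0.81)]
13.85 [0.4221244  0.33267307 0.01633346] [2.49537178e-01 3.13137293e+00 4.49064085e-04] [-0.48119013  0.20547413  0.25378036] [-0.24  0.63 -0.74  1.93  0.58  0.81  0.11]
```

Emit:
drive_tool(increments=[[[0, 0, 0, 0, 0, -0.03, -0.3], [0, 0, 0, 0, 0, -0.03, -1], [0, 0, 0, 0, 0, -0.03, -1], [0, 0, 0, 0, 0, -0.03, -1], [0, 0, 0, 0, 0, -0.03, -1], [0, 0, 0, 0, 0, -0.03, -1], [0, 0, 0, 0, 0, -0.03, -1], [0, 0, 0, 0, 0, -0.03, -1]]])

```text
t: 14.65
position: [0.422, 0.3326, 0.0131]
tool_rot: [-0.249, -3.132, 0.0]
wrist_force: [-0.3, -0.1, -2.3]
finger_gap: 0.0238
gripper_force: 30.0
```

Emit:
drive_tool(increments=[[[0, 0, 0, 0, 0, 0.03, -1], [0, 0, 0, 0, 0, 0.07, -1], [0, 0, 0, 0, 0, 0.12, -1], [0, 0, 0, 0, 0, 0.18, -1], [0, 0, 0, 0, 0, 0.24, -1], [0, 0, 0, 0, 0, 0.3, -1], [0, 0, 0, 0, 0, 0.35, -1], [0, 0, 0, 0, 0, 0.4, -1]]])

```text
t: 15.45
position: [0.422, 0.3326, 0.0536]
tool_rot: [0.249, 3.132, 0.0]
wrist_force: [0.2, 0.6, -3.4]
finger_gap: 0.0235
gripper_force: 30.0
```

Run:
```python
from h import *
F=[];T=[]
for c in["scene","side"]:
  im=optics.camera(c)
  for n in ["cup","cup_grip","cup_lugs"]:
    print(n,[(np.round(q["location"],4).tolist(),round(q["confidence"],2)) for q in models.place_of(n,c)[:1]])
    s=arm.get_state();F.append(s["wrist_force"]);T.append(s["ft_torque"])
print(s["t"],s["position"],s["tool_rot"],np.mean(F,0),np.mean(T,0))
```

```text
cup [([0.5506, 0.3108, 0.0434], 0.83)]
cup_grip [([0.4203, 0.3326, 0.1005], 0.79)]
cup_lugs [([0.5547, 0.3108, 0.1316], 0.69)]
cup [([0.5518, 0.3142, 0.0343], 0.72)]
cup_grip [([0.418, 0.3335, 0.0973], 0.87)]
cup_lugs [([0.554, 0.3099, 0.1292], 0.75)]
15.85 [0.42185376 0.33245174 0.05286903] [-2.49332386e-01 -3.13132475e+00  4.29077462e-04] [ 0.36185436  0.31499427 -3.29113997] [0.15402758 0.23366244 0.01611247]
```

Emit:
drive_tool(increments=[[[0, 0, -0.01, 0.06, -0.12, 0.03, -1], [0, 0, -0.025, 0.15, -0.32, 0.08, -1], [0, 0, -0.043, 0.24, -0.54, 0.13, -1], [0, 0, -0.06, 0.34, -0.76, 0.16, -1], [0, 0, -0.076, 0.42, -0.93, 0.2, -1]]])

```text
t: 16.35
position: [0.4648, 0.2367, 0.0731]
tool_rot: [0.629, 3.078, -0.002]
wrist_force: [1.0, 0.8, -4.6]
finger_gap: 0.024
gripper_force: 30.0
```

Emit:
drive_tool(increments=[[[0, 0, -0.014, 0.08, -0.18, 0, -1], [0, 0, -0.03, 0.16, -0.36, 0, -1], [0, 0, -0.045, 0.24, -0.55, 0, -1], [0, 0, -0.06, 0.33, -0.74, 0, -1], [0, 0, -0.074, 0.4, -0.9, 0, -1]]])

```text
t: 16.85
position: [0.5048, 0.1474, 0.0731]
tool_rot: [0.981, 2.984, -0.001]
wrist_force: [-0.2, -0.6, -3.9]
finger_gap: 0.0238
gripper_force: 30.0
```

Emit:
drive_tool(increments=[[[0, 0, -0.014, 0.08, -0.18, 0, -1], [0, 0, -0.03, 0.16, -0.36, 0, -1], [0, 0, -0.045, 0.24, -0.54, 0, -1], [0, 0, -0.058, 0.31, -0.7, 0, -1], [0, 0, -0.068, 0.37, -0.83, 0, -1], [0, 0, -0.068, 0.37, -0.83, 0, -1], [0, 0, -0.068, 0.37, -0.83, 0, -1]]])

```text
t: 17.55
position: [0.5409, 0.0668, 0.0731]
tool_rot: [-1.286, -2.866, -0.001]
wrist_force: [-1.2, 0.5, -3.9]
finger_gap: 0.0239
gripper_force: 30.0
```

Run:
```python
from h import *
s=arm.get_state();r=s["tool_rot"];print(s["t"],s["position"],r,"hdir",2*np.degrees(np.arctan2(r[1],r[0]))%360,s["wrist_force"],s["joint_positions"].round(2))
for c in["scene","side"]:
 for k in range(2):
  im=optics.camera(c)
  for n in ["cup","cup_grip","cup_lugs","mount","mixer"]:
    print(c,n,[(np.round(q["location"],4).tolist(),round(q["confidence"],2)) for q in models.place_of(n,c)[:2]])
 cv2.imwrite(f"pics/{c}3.png",im[:,:,::-1])
a=cv2.resize(cv2.imread("pics/scene3.png")[120:290,260:420],None,fx=2.4,fy=2.4);b=cv2.resize(cv2.imread("pics/side3.png")[150:320,270:430],None,fx=2.4,fy=2.4)
cv2.imwrite("pics/c3.png",np.hstack([a,b]))
```

```text
17.55 [0.54094226 0.06684311 0.07310248] [-1.28634737e+00 -2.86579695e+00 -7.57191809e-04] hdir 131.65299993262877 [-1.21803008  0.46311382 -3.85516586] [ 0.22  0.52 -0.61  1.87  0.38  0.87  0.15]
scene cup []
scene cup_grip [([0.5906, 0.474, 0.0028], 0.23)]
scene cup_lugs []
scene mount []
scene mixer []
scene cup []
scene cup_grip []
scene cup_lugs []
scene mount []
scene mixer []
side cup [([0.6216, -0.0247, 0.0426], 0.57)]
side cup_grip []
side cup_lugs [([0.6357, -0.0328, 0.1353], 0.85)]
side mount []
side mixer [([0.6268, -0.031, 0.0025], 0.8)]
side cup [([0.6254, -0.0223, 0.0424], 0.73)]
side cup_grip []
side cup_lugs [([0.6336, -0.037, 0.1331], 0.66)]
side mount [([0.6315, -0.0331, 0.195], 0.85), ([0.722, 0.2643, 0.0041], 0.56)]
side mixer [([0.6278, -0.0327, 0.0018], 0.74), ([0.6326, -0.0339, 0.1942], 0.71)]
```

View pics/c3.png

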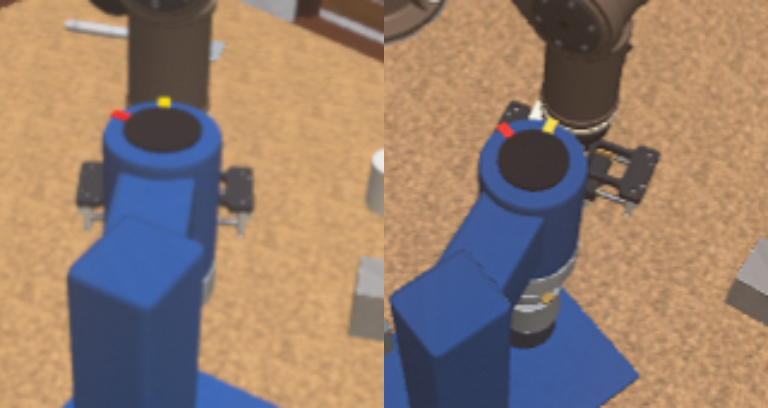

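The crops show the cup under the collar in the side view, with its lug visible near (548,297) and sagging. The measurements give about 8.5° of tilt, so I'll pitch the tool to level it.

Emit:
drive_tool(increments=[[[-0.012, -0.01, 0, 0.015, -0.02, 0, -1], [-0.024, -0.02, 0, 0.03, -0.04, 0, -1], [-0.035, -0.031, 0, 0.045, -0.065, 0, -1], [-0.035, -0.031, 0, 0.045, -0.065, 0, -1], [-0.035, -0.031, 0, 0.045, -0.065, 0, -1]]])

```text
t: 19.25
position: [0.5454, 0.0605, 0.0733]
tool_rot: [1.23, 2.744, -0.091]
wrist_force: [0.1, 0.2, -4.0]
finger_gap: 0.0235
gripper_force: 30.0
```

```bash
cat > l.py <<'E'
from h import *
def look(k=3,names=("cup","cup_lugs","mount")):
    A={n:[] for n in names}
    for i in range(k):
        im=optics.camera("side")
        for n in names:
            q=[p["location"] for p in models.place_of(n,"side")[:1] if p["confidence"]>.4]
            A[n]+=q
    for n in A: print(n,len(A[n]),np.round(np.median(A[n],0),4) if A[n] else None, np.round(np.std(A[n],0),4) if A[n] else None)
    s=arm.get_state();print(round(s["t"],2),s["position"].round(4),s["tool_rot"].round(3),s["wrist_force"].round(1),s["ft_torque"].round(2),s["joint_positions"].round(2))
    return im
E
python3 -c "
from l import *
look()"
```

```text
cup 3 [ 0.6256 -0.0298  0.0499] [0.0005 0.0014 0.0002]
cup_lugs 1 [ 0.6324 -0.0365  0.1444] [0. 0. 0.]
mount 3 [ 0.6329 -0.0327  0.1945] [0.0009 0.0016 0.0016]
19.85 [0.5455 0.06   0.0731] [ 1.231  2.743 -0.091] [ 0.5 -0.7 -3.2] [0.54 0.27 0.04] [ 0.1   0.47 -0.54  1.94  0.52  0.81 -0.03]
```

Emit:
drive_tool(increments=[[[-0.01, -0.009, 0, 0.02, -0.02, 0, -1], [-0.02, -0.018, 0, 0.04, -0.03, 0.06, -1], [-0.03, -0.027, 0, 0.05, -0.035, 0.13, -1], [-0.03, -0.027, 0, 0.05, -0.035, 0.2, -1]]])

```text
t: 20.25
position: [0.5497, 0.0581, 0.0932]
tool_rot: [1.178, 2.636, -0.162]
wrist_force: [0.6, -0.3, -3.9]
finger_gap: 0.0238
gripper_force: 30.0
```

```bash
python3 -c "
from l import *
look(2)"
```

```text
cup 2 [ 0.6262 -0.0285  0.0691] [0.0002 0.0011 0.0014]
cup_lugs 2 [ 0.6308 -0.0319  0.0828] [0.0029 0.0005 0.0771]
mount 2 [ 0.6318 -0.0335  0.196 ] [0.001  0.0015 0.0003]
20.65 [0.5504 0.056  0.0928] [ 1.184  2.634 -0.163] [ 0.3 -0.1 -3.7] [ 0.74  0.49 -0.01] [-0.01  0.41 -0.48  1.98  0.64  0.82 -0.18]
```

Emit:
drive_tool(increments=[[[-0.007, -0.006, 0, 0.015, -0.01, 0.05, -1], [-0.014, -0.012, 0, 0.03, -0.02, 0.1, -1], [-0.021, -0.018, 0, 0.037, -0.03, 0.15, -1], [-0.021, -0.018, 0, 0.037, -0.03, 0.2, -1]]])

```text
t: 21.05
position: [0.5535, 0.054, 0.1128]
tool_rot: [1.147, 2.561, -0.212]
wrist_force: [0.1, 0.4, -3.4]
finger_gap: 0.0238
gripper_force: 30.0
```

```bash
python3 -c "
from l import *
im=look(1);cv2.imwrite('pics/s4.png',cv2.resize(im[180:320,280:440,::-1],None,fx=4,fy=4,interpolation=2))"
```

```text
cup 1 [ 0.6267 -0.0278  0.0903] [0. 0. 0.]
cup_lugs 0 None None
mount 1 [ 0.6319 -0.0326  0.1957] [0. 0. 0.]
21.25 [0.5544 0.0533 0.1131] [ 1.15  2.56 -0.21] [-0.3 -1.2 -3.4] [0.82 0.54 0.02] [-0.09  0.38 -0.46  2.    0.72  0.85 -0.28]
```

View pics/s4.png

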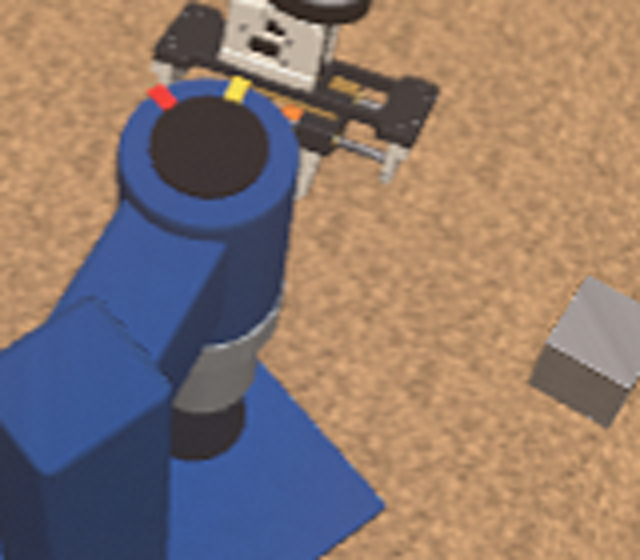

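Emit:
drive_tool(increments=[[[-0.006, -0.005, 0, 0.008, -0.01, 0.04, -1], [-0.012, -0.01, 0, 0.015, -0.015, 0.08, -1], [-0.017, -0.014, 0, 0.02, -0.022, 0.12, -1], [-0.017, -0.014, 0, 0.02, -0.022, 0.15, -1]]])

```text
t: 21.65
position: [0.5557, 0.0513, 0.128]
tool_rot: [1.121, 2.501, -0.251]
wrist_force: [-0.9, -0.7, -3.3]
finger_gap: 0.0238
gripper_force: 30.0
```

```bash
python3 -c "
from l import *
im=look(1)"
```

```text
cup 1 [ 0.624  -0.0267  0.1011] [0. 0. 0.]
cup_lugs 0 None None
mount 1 [ 0.6328 -0.0333  0.1949] [0. 0. 0.]
21.85 [0.5563 0.0512 0.1282] [ 1.122  2.5   -0.249] [ 0.4 -0.8 -3.4] [ 0.84  0.68 -0.11] [-0.14  0.36 -0.44  2.01  0.78  0.89 -0.36]
```

Emit:
drive_tool(increments=[[[-0.006, -0.005, 0, 0.007, -0.008, 0.03, -1], [-0.012, -0.01, 0, 0.014, -0.015, 0.06, -1], [-0.012, -0.01, 0, 0.014, -0.015, 0.08, -1], [-0.012, -0.01, 0, 0.014, -0.015, 0.08, -1]]])

```text
t: 22.25
position: [0.5575, 0.0496, 0.1362]
tool_rot: [1.103, 2.458, -0.276]
wrist_force: [0.1, -1.2, -3.3]
finger_gap: 0.0239
gripper_force: 30.0
```

```bash
python3 -c "
from l import *
im=look(2);cv2.imwrite('pics/s5.png',im[:,:,::-1])"
```

```text
cup 2 [ 0.6218 -0.0254  0.1031] [0.0009 0.0008 0.0006]
cup_lugs 1 [ 0.6277 -0.0332  0.0038] [0. 0. 0.]
mount 2 [ 0.6302 -0.0347  0.1921] [0.0024 0.0017 0.0008]
22.65 [0.5576 0.0497 0.1361] [ 1.102  2.458 -0.276] [-0.9 -1.7 -3.4] [ 0.67  0.79 -0.38] [-0.18  0.35 -0.43  2.03  0.82  0.91 -0.42]
```

The cup is in the collar but creeping about 5°/s in the grip. I'll level it quickly, then start the turn straight away so the ledges take the load.

Emit:
drive_tool(increments=[[[-0.025, -0.022, 0, 0.027, -0.03, -0.007, -1], [-0.05, -0.044, 0, 0.054, -0.061, -0.015, -1]]])

```text
t: 22.85
position: [0.5644, 0.043, 0.1359]
tool_rot: [1.022, 2.266, -0.371]
wrist_force: [0.3, -6.1, -3.5]
finger_gap: 0.024
gripper_force: 30.0
```

```bash
python3 -c "
from l import *
im=look(1,('cup',))"
```

```text
cup 1 [ 0.6266 -0.0272  0.1022] [0. 0. 0.]
22.95 [0.5626 0.0432 0.1342] [ 1.015  2.27  -0.378] [ 1.7 -5.1 -0.4] [-0.02  0.25 -0.58] [-0.37  0.4  -0.37  2.11  1.07  1.01 -0.76]
```

Emit:
drive_tool(increments=[[[-0.012, -0.011, 0, 0.035, -0.04, 0.02, -1], [-0.025, -0.022, 0, 0.067, -0.075, 0.05, -1]]])

```text
t: 23.15
position: [0.5692, 0.0378, 0.1389]
tool_rot: [0.977, 2.181, -0.415]
wrist_force: [-10.1, 5.5, -5.5]
finger_gap: 0.0237
gripper_force: 30.0
```

```bash
python3 -c "
from l import *
im=look(1,('cup',));cv2.imwrite('pics/s6.png',cv2.resize(im[170:310,270:430,::-1],None,fx=4.5,fy=4.2,interpolation=2))"
```

```text
cup 1 [ 0.6275 -0.0294  0.0969] [0. 0. 0.]
23.25 [0.5689 0.0379 0.1385] [ 0.974  2.182 -0.417] [-4.8  1.  -4. ] [ 1.34  1.41 -0.62] [-0.43  0.44 -0.35  2.14  1.16  1.07 -0.88]
```

View pics/s6.png

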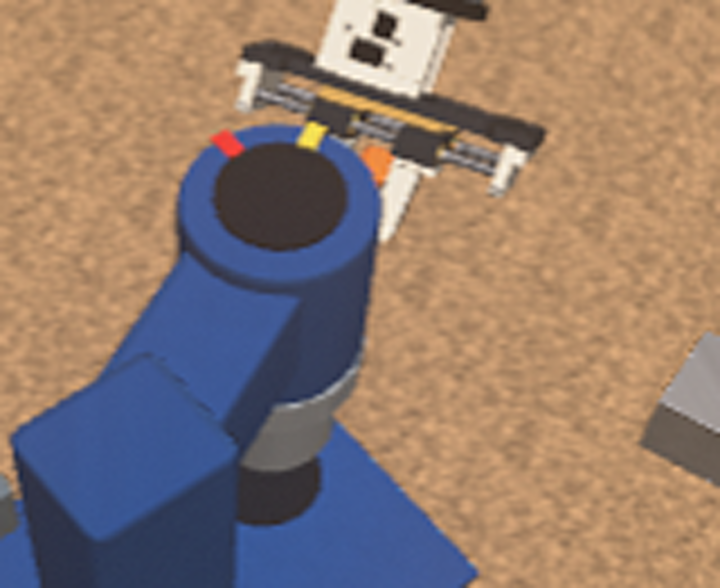

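The cup is wedged and tilted in the slots, with a contact force of about 10 N. The creep is steady, so I'll lower the cup onto the base plate directly under the collar, regrip deep and close to the cup, and redo the short lift quickly.

Emit:
drive_tool(increments=[[[0, 0, 0, -0.02, 0.022, -0.08, -1], [0, 0, 0, -0.02, 0.022, -0.25, -1], [0, 0, 0, -0.02, 0.022, -0.45, -1], [0, 0, 0, -0.02, 0.022, -0.65, -1], [0, 0, 0, -0.02, 0.022, -0.82, -1], [0, 0, 0, -0.02, 0.022, -0.9, -1], [0, 0, 0, -0.02, 0.022, -0.94, -1]]])

```text
t: 23.95
position: [0.5682, 0.0392, 0.0456]
tool_rot: [0.977, 2.179, -0.416]
wrist_force: [-6.2, 4.7, 10.2]
finger_gap: 0.024
gripper_force: 30.0
```

```bash
python3 -c "
from l import *
im=look(1,('cup','cup_lugs','cup_grip'))"
```

```text
cup 1 [ 0.6292 -0.0321  0.015 ] [0. 0. 0.]
cup_lugs 1 [ 0.6331 -0.0298  0.1062] [0. 0. 0.]
cup_grip 0 None None
24.15 [0.5682 0.0388 0.046 ] [ 0.978  2.179 -0.416] [ 0.6  1.1 -2.5] [1.26 0.69 0.2 ] [-0.47  0.62 -0.32  2.19  1.33  1.02 -1.14]
```

Emit:
drive_tool(increments=[[[0, 0, 0, 0, 0, 0, 0], [0, 0, 0, 0, 0, 0, 0], [0, 0, 0, 0, 0, 0, 0], [0, 0, 0, -0.15, 0.16, 0.2, 0], [0, 0, 0, -0.3, 0.33, 0.5, 0], [0, 0, 0, -0.4, 0.4, 0.8, 0], [0, 0, 0, -0.4, 0.4, 0.8, 0]]])

```text
t: 24.85
position: [0.5281, 0.0812, 0.1288]
tool_rot: [0.977, 2.178, -0.41]
wrist_force: [0.3, 0.7, 0.4]
finger_gap: 0.0459
gripper_force: 0.0
```

Run:
```python
from l import *
from scipy.spatial.transform import Rotation as R
look(1,('cup','cup_lugs'))
s=arm.get_state()
a=np.radians(131.7/2); tgt=R.from_rotvec(np.pi*np.array([np.cos(a),np.sin(a),0]))
print("turn/pi",((tgt*R.from_rotvec(s["tool_rot"]).inv()).as_rotvec()/np.pi).round(4))
m=optics.camera_model("wrist"); im=optics.camera("wrist"); cv2.imwrite("pics/w7.png",im[:,:,::-1])
for n in("cup","cup_grip","cup_lugs"):
    print(n,[(np.round(q["location"],4).tolist(),round(q["confidence"],2)) for q in models.place_of(n,"wrist")[:2]])
h=cv2.cvtColor(im,cv2.COLOR_RGB2HSV)
k=((h[...,0]>4)&(h[...,0]<22)&(h[...,1]>128)&(h[...,2]>190)).astype(np.uint8)
n,l,st,ce=cv2.connectedComponentsWithStats(k)
i=1+np.argmax(st[1:,4]);print(st[i])
ys,xs=np.nonzero(l==i);P=back(m,np.c_[xs,ys],.092)[:,:2]
print(cv2.minAreaRect(P.astype(np.float32)*1000))
```

```text
cup 1 [ 0.6321 -0.0317  0.0144] [0. 0. 0.]
cup_lugs 1 [ 0.6312 -0.0308  0.1071] [0. 0. 0.]
25.0 [0.5278 0.0779 0.1255] [ 0.978  2.179 -0.418] [ 0.3  0.6 -1. ] [ 0.7   0.44 -0.01] [-0.53  0.46 -0.39  2.16  1.11  1.13 -0.99]
turn/pi [0.1901 0.1661 0.0003]
cup [([0.6307, -0.0329, 0.0151], 0.86)]
cup_grip [([0.541, 0.0785, 0.07], 0.95)]
cup_lugs [([0.631, -0.035, 0.1101], 0.7)]
[ 308  180   41   72 2550]
((533.0996704101562, 77.41046142578125), (21.841922760009766, 84.61587524414062), 41.430030822753906)
```

View pics/w7.png

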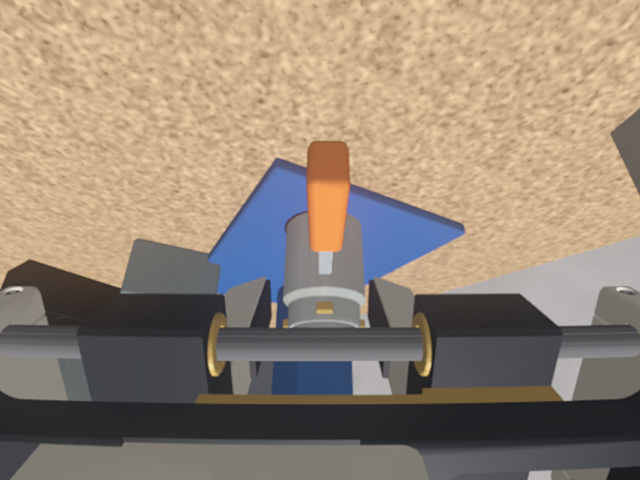

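The wrist view shows the cup upright on the plate with the handle bar at (328,195), centred between the fingers. I'll straighten the tool over it and descend deep.

Emit:
drive_tool(increments=[[[0.035, 0.03, 0, 0, 0, 0.1, 0], [0.07, 0.06, 0, 0, 0, 0.1, 0], [0.105, 0.092, 0, 0.07, -0.06, 0.1, 0], [0.14, 0.122, 0, 0.14, -0.12, 0.1, 0], [0.175, 0.153, 0, 0.2, -0.18, 0.1, 0], [0.19, 0.166, 0, 0.27, -0.245, 0.1, 0], [0.19, 0.166, 0, 0.27, -0.245, 0, 0], [0.19, 0.166, 0, 0.27, -0.245, 0, 0]]])

```text
t: 26.0
position: [0.5542, 0.051, 0.1233]
tool_rot: [-1.292, -2.86, 0.003]
wrist_force: [-0.5, 1.3, -0.5]
finger_gap: 0.0457
gripper_force: 0.0
```

Run:
```python
from l import *
s=arm.get_state();r=s["tool_rot"]
print(s["position"],r,2*np.degrees(np.arctan2(r[1],r[0]))%360,s["joint_positions"].round(2))
m=optics.camera_model("wrist"); im=optics.camera("wrist")
h=cv2.cvtColor(im,cv2.COLOR_RGB2HSV)
k=((h[...,0]>4)&(h[...,0]<22)&(h[...,1]>128)&(h[...,2]>190)).astype(np.uint8)
n,l,st,ce=cv2.connectedComponentsWithStats(k)
i=1+np.argmax(st[1:,4]);print(st[i])
ys,xs=np.nonzero(l==i);P=back(m,np.c_[xs,ys],.092)[:,:2]
print(cv2.minAreaRect(P.astype(np.float32)*1000))
```

```text
[0.5541631  0.05104352 0.12334341] [-1.29238974 -2.86027259  0.00333449] 131.36914947177615 [ 0.2   0.45 -0.53  1.79  0.27  0.97  0.28]
[ 306  138   37  129 4485]
((536.0252075195312, 74.27029418945312), (21.810924530029297, 80.97770690917969), 41.37963104248047)
```

Emit:
drive_tool(increments=[[[0, 0, 0, 0.01, 0.01, -0.3, 0], [0, 0, 0, 0.01, 0.01, -0.6, 0], [0, 0, 0, 0.01, 0.01, -0.85, 0], [0, 0, 0, 0.01, 0.01, -0.95, 0], [0, 0, 0, 0.01, 0.01, -0.96, -1], [0, 0, 0, 0.01, 0.01, -0.96, -1], [0, 0, 0, 0.01, 0.01, -0.96, -1], [0, 0, 0, 0.01, 0.01, -0.96, -1]]])

```text
t: 26.85
position: [0.5562, 0.0553, 0.0308]
tool_rot: [1.285, 2.865, 0.001]
wrist_force: [-1.5, 0.8, 1.8]
finger_gap: 0.0237
gripper_force: 29.8
```

Emit:
drive_tool(increments=[[[0, 0, 0, 0, 0, 0, -1], [0, 0, 0, 0, 0, 0, -1], [0, 0, 0, 0, 0, 0, -1], [0, 0, 0, 0, 0, 0, -1]]])

```text
t: 27.25
position: [0.556, 0.0555, 0.0304]
tool_rot: [1.285, 2.866, 0.001]
wrist_force: [-2.5, 1.4, 6.7]
finger_gap: 0.024
gripper_force: 29.8
```

Emit:
drive_tool(increments=[[[0, 0, 0, 0, 0, 0.08, -1], [-0.005, -0.004, 0, 0.005, -0.005, 0.22, -1], [-0.009, -0.008, 0, 0.01, -0.01, 0.4, -1], [-0.0125, -0.011, 0, 0.013, -0.015, 0.58, -1], [-0.0125, -0.011, 0, 0.013, -0.015, 0.6, -1]]])

```text
t: 27.75
position: [0.5585, 0.0548, 0.0931]
tool_rot: [1.263, 2.819, -0.03]
wrist_force: [0.7, -0.2, -3.5]
finger_gap: 0.0238
gripper_force: 30.0
```

```bash
python3 -c "
from l import *
im=look(1,('cup','cup_lugs'))"
```

```text
cup 1 [ 0.6294 -0.0243  0.0723] [0. 0. 0.]
cup_lugs 1 [ 0.6384 -0.0305  0.166 ] [0. 0. 0.]
27.9 [0.557  0.0534 0.0899] [ 1.266  2.822 -0.033] [ 0.  -0.2 -3.6] [ 0.36  0.13 -0.01] [ 0.14  0.47 -0.49  1.85  0.35  0.87  0.19]
```

Emit:
drive_tool(increments=[[[-0.014, -0.012, 0, 0.02, -0.04, 0.12, -1], [-0.028, -0.025, 0, 0.035, -0.065, 0.25, -1], [-0.042, -0.037, 0, 0.046, -0.082, 0.36, -1]]])

```text
t: 28.2
position: [0.5612, 0.0443, 0.1252]
tool_rot: [1.201, 2.672, -0.142]
wrist_force: [-1.0, -1.9, -4.1]
finger_gap: 0.0236
gripper_force: 30.0
```

```bash
python3 -c "
from l import *
im=look(1,('cup',))"
```

```text
cup 1 [ 0.6295 -0.0329  0.1062] [0. 0. 0.]
28.3 [0.5609 0.045  0.126 ] [ 1.198  2.673 -0.142] [-0.2 -2.6 -1.9] [-0.08  0.36 -0.37] [ 0.01  0.38 -0.44  1.91  0.5   0.87  0.01]
```

Run:
```python
import numpy as np
from scipy.spatial.transform import Rotation as R
M=np.array([.6315,-.0335]);T0=np.array([.5609,.045]);T=np.array([.5622,.0435])
p=R.from_rotvec(np.pi*np.array([-.0125,-.011,0]))
for a in[0,5,12,20,28,36,44,52]:
    z=R.from_rotvec([0,0,np.radians(a)]);d=M+z.as_matrix()[:2,:2]@(T-M)-T0
    print(a,((z*p).as_rotvec()/np.pi).round(3),(d*10).round(3))
```

```text
0 [-0.013 -0.011  0.   ] [ 0.013 -0.015]
5 [-0.012 -0.012  0.028] [-0.051 -0.078]
12 [-0.011 -0.012  0.067] [-0.132 -0.176]
20 [-0.01  -0.013  0.111] [-0.209 -0.298]
28 [-0.01  -0.014  0.156] [-0.267 -0.43 ]
36 [-0.009 -0.015  0.2  ] [-0.307 -0.569]
44 [-0.008 -0.015  0.244] [-0.327 -0.713]
52 [-0.007 -0.016  0.289] [-0.327 -0.857]
```

Emit:
drive_tool(increments=[[[-0.013, -0.011, 0, 0.013, -0.015, 0.03, -1], [-0.012, -0.012, 0.028, -0.051, -0.078, 0.03, -1], [-0.011, -0.012, 0.067, -0.132, -0.176, 0.03, -1], [-0.01, -0.013, 0.111, -0.209, -0.298, 0.03, -1]]])

```text
t: 28.7
position: [0.5402, 0.0153, 0.1275]
tool_rot: [0.695, 2.786, -0.099]
wrist_force: [0.4, -0.8, -3.6]
finger_gap: 0.0237
gripper_force: 30.0
```

```bash
python3 -c "
from l import *
im=look(1,('cup',))
s=arm.get_state()
from scipy.spatial.transform import Rotation as R
y=R.from_rotvec(s['tool_rot']).apply([0,1,0]);print('hdir',np.degrees(np.arctan2(y[1],y[0]))+90)"
```

```text
cup 1 [ 0.6254 -0.0289  0.1044] [0. 0. 0.]
28.8 [0.539  0.0121 0.1275] [ 0.701  2.785 -0.102] [ 2.7  1.2 -2.9] [0.55 0.38 0.2 ] [ 0.15  0.29 -0.5   2.06  0.54  0.71  0.36]
hdir 151.71356980631253
```

Run:
```python
import numpy as np
v=np.array([-.0915,.0465])
for a in[6,13,20,27,34,41]:
    c,s=np.cos(np.radians(a)),np.sin(np.radians(a));print(a,round(a/180,3),((np.array([[c,-s],[s,c]])@v-v)*10).round(3))
```

```text
6 0.033 [-0.044 -0.098]
13 0.072 [-0.081 -0.218]
20 0.111 [-0.104 -0.341]
27 0.15 [-0.111 -0.466]
34 0.189 [-0.104 -0.591]
41 0.228 [-0.081 -0.714]
```

Emit:
drive_tool(increments=[[[0, 0, 0.033, -0.044, -0.098, 0, -1], [0, 0, 0.072, -0.081, -0.218, 0, -1], [0, 0, 0.111, -0.104, -0.341, 0, -1], [0, 0, 0.15, -0.111, -0.466, 0, -1], [0, 0, 0.189, -0.104, -0.591, 0, -1], [0, 0, 0.228, -0.081, -0.714, 0, -1], [0, 0, 0.228, -0.081, -0.714, 0, -1]]])

```text
t: 29.5
position: [0.5312, -0.0555, 0.1273]
tool_rot: [-0.318, 2.849, 0.052]
wrist_force: [-6.7, 8.1, 0.6]
finger_gap: 0.0237
gripper_force: 29.8
```

```bash
python3 -c "
from l import *
im=look(1,('cup','cup_grip'))
s=arm.get_state()
from scipy.spatial.transform import Rotation as R
y=R.from_rotvec(s['tool_rot']).apply([0,1,0]);print('hdir',np.degrees(np.arctan2(y[1],y[0]))+90)"
```

```text
cup 1 [ 0.6301 -0.0346  0.1041] [0. 0. 0.]
cup_grip 1 [ 0.4964 -0.0633  0.1665] [0. 0. 0.]
29.65 [ 0.5311 -0.0547  0.1274] [-0.313  2.85   0.049] [-5.2  4.6 -1.1] [0.83 1.38 0.01] [ 0.71  0.32 -0.78  2.08  0.31  0.58  1.54]
hdir 192.55369869650906
```

Emit:
drive_tool(increments=[[[0, 0, 0, 0, 0, 0, 0], [0, 0, 0, 0, 0, 0, 0], [0, 0, 0, 0, 0, 0, 0], [0, 0, 0, 0, 0, 0, 0], [0, 0, 0, -0.06, -0.013, 0.2, 0], [0, 0, 0, -0.14, -0.03, 0.45, 0], [0, 0, 0, -0.28, -0.06, 0.9, 0], [0, 0, 0, -0.28, -0.06, 0.9, 0]]])

```text
t: 30.45
position: [0.5067, -0.0626, 0.2237]
tool_rot: [-0.314, 2.84, 0.039]
wrist_force: [0.7, -0.4, -0.7]
finger_gap: 0.0461
gripper_force: 0.0
```

Run:
```python
from l import *
from scipy.spatial.transform import Rotation as R
look(2,('cup','cup_grip','knob_grip'))
s=arm.get_state();Rn=R.from_rotvec(s["tool_rot"])
for yd in(11.7-90,11.7+90):   # closing across bar: tool y perpendicular to the bar, which lies along mixer x
    a=np.radians((yd+90)/2);t=R.from_rotvec(np.pi*np.array([np.cos(a),np.sin(a),0]))
    print(yd,((t*Rn.inv()).as_rotvec()/np.pi).round(4))
```

```text
cup 2 [ 0.631  -0.0341  0.1016] [0.     0.0025 0.0014]
cup_grip 2 [ 0.494  -0.0604  0.164 ] [0.0019 0.0012 0.0006]
knob_grip 2 [ 0.553  -0.2659  0.1155] [0.0001 0.0001 0.0018]
30.85 [ 0.5042 -0.0615  0.2177] [-0.318  2.847  0.046] [-0.   0.5 -0.6] [ 0.04  0.22 -0.03] [ 0.91  0.16 -0.91  2.    0.08  0.78  1.77]
-78.3 [-0.1346 -0.0296  0.9847]
101.7 [-0.019   0.0865 -0.0057]
```

The cup hangs locked and released: cup z is about 0.103 and the handle direction about 191°. Next is the knob.

Emit:
drive_tool(increments=[[[0, 0, 0, 0.02, -0.1, 0.2, 0], [0, 0.02, 0, 0.08, -0.4, 0.3, 0], [-0.01, 0.05, -0.003, 0.16, -0.7, 0.3, 0], [-0.019, 0.0865, -0.006, 0.25, -1, 0.3, 0], [-0.019, 0.0865, -0.006, 0.25, -1, 0.3, 0]]])

```text
t: 31.35
position: [0.5318, -0.165, 0.2452]
tool_rot: [0.313, -3.121, -0.003]
wrist_force: [0.8, 0.4, -0.1]
finger_gap: 0.0458
gripper_force: 0.0
```

Emit:
drive_tool(increments=[[[0, 0, 0, 0.12, -0.5, 0, 0], [0, 0, 0, 0.25, -1, 0, 0], [0, 0, 0, 0.25, -1, -0.2, 0], [0, 0, 0, 0.25, -1, -0.2, 0], [0, 0, 0, 0.25, -1, -0.2, 0]]])

```text
t: 31.85
position: [0.5543, -0.26, 0.2283]
tool_rot: [-0.321, 3.124, 0.001]
wrist_force: [-0.2, 0.6, 0.1]
finger_gap: 0.0456
gripper_force: 0.0
```

Run:
```python
from l import *
s=arm.get_state();r=s["tool_rot"]
print(s["t"],s["position"],r,2*np.degrees(np.arctan2(r[1],r[0]))%360-90,s["joint_positions"].round(2))
for c in("wrist","side"):
  m=optics.camera_model(c); im=optics.camera(c); cv2.imwrite(f"pics/{c}8.png",im[:,:,::-1])
  print([(np.round(q["location"],4).tolist(),round(q["confidence"],2)) for q in models.place_of("knob_grip",c)[:2]])
  h=cv2.cvtColor(im,cv2.COLOR_RGB2HSV)
  k=(((h[...,0]<6)|(h[...,0]>174))&(h[...,1]>150)&(h[...,2]>110)).astype(np.uint8)
  n,l,st,ce=cv2.connectedComponentsWithStats(k)
  i=1+np.argmax(st[1:,4]);print(st[i])
  ys,xs=np.nonzero(l==i);P=back(m,np.c_[xs,ys],.129)[:,:2]
  print(cv2.minAreaRect(P.astype(np.float32)*1000))
```

```text
31.85 [ 0.55433249 -0.25997406  0.22827558] [-3.21212281e-01  3.12444350e+00  7.09000093e-04] 101.7394843224435 [ 0.85  0.49 -0.75  1.51  0.34  1.28  1.83]
[([0.553, -0.2667, 0.1188], 0.67)]
[303 188  22  70 344]
((554.4178466796875, -266.52691650390625), (58.37545394897461, 14.688136100769043), 7.737123012542725)
[([0.5536, -0.2652, 0.1185], 0.62)]
[236 267  15  22 123]
((563.5516967773438, -264.6062927246094), (72.44361114501953, 16.932392120361328), 7.206845760345459)
```

View pics/wrist8.png

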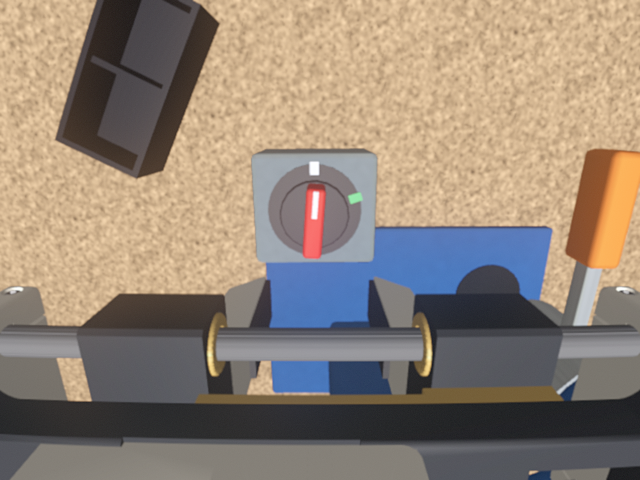

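Emit:
drive_tool(increments=[[[0, 0, 0, 0, -0.065, -0.3, 0], [0, 0, 0, 0, -0.065, -0.65, 0], [0, 0, 0, 0, -0.065, -0.95, 0], [0, 0, 0, 0, -0.065, -1, 0], [0, 0, 0, 0, -0.065, -1, 0]]])

```text
t: 32.55
position: [0.5545, -0.2678, 0.1289]
tool_rot: [-0.319, 3.124, -0.001]
wrist_force: [0.8, 0.6, 1.1]
finger_gap: 0.0462
gripper_force: 0.0
```

Emit:
drive_tool(increments=[[[0, 0, 0, 0, 0, -0.2, -0.3], [0, 0, 0, 0, 0, -0.29, -1], [0, 0, 0, 0, 0, -0.29, -1], [0, 0, 0, 0, 0, -0.29, -1], [0, 0, 0, 0, 0, -0.29, -1], [0, 0, 0, 0, 0, -0.29, -1], [0, 0, 0, 0, 0, -0.29, -1]]])

```text
t: 33.25
position: [0.5548, -0.2685, 0.1001]
tool_rot: [-0.318, 3.124, -0.003]
wrist_force: [0.1, 0.3, -0.2]
finger_gap: 0.0005
gripper_force: 0.0
```

Run:
```python
from l import *
s=arm.get_state();print(s["finger_gap"],s["gripper_force"],s["wrist_force"])
for c in("wrist","side","scene"):
  m=optics.camera_model(c); im=optics.camera(c); cv2.imwrite(f"pics/{c}9.png",im[:,:,::-1])
  print(c,[(np.round(q["location"],4).tolist(),round(q["confidence"],2)) for q in models.place_of("knob_grip",c)[:2]])
  h=cv2.cvtColor(im,cv2.COLOR_RGB2HSV)
  k=(((h[...,0]<6)|(h[...,0]>174))&(h[...,1]>150)&(h[...,2]>110)).astype(np.uint8)
  n,l,st,ce=cv2.connectedComponentsWithStats(k)
  for i in range(1,n):
    if st[i,4]<15: continue
    ys,xs=np.nonzero(l==i);P=back(m,np.c_[xs,ys],.129)[:,:2]
    print(st[i],cv2.minAreaRect(P.astype(np.float32)*1000))
s=arm.get_state();print(s["finger_gap"],s["gripper_force"])
```

```text
0.00048404543199934537 0.0 [ 0.12038952  0.25585361 -0.20839537]
wrist []
[313 236  34  92 933] ((549.4512329101562, -267.40826416015625), (48.24110412597656, 15.097787857055664), 7.462355613708496)
side [([0.552, -0.2658, 0.119], 0.8)]
[317 201   7   7  29] ((427.4767150878906, 33.98649597167969), (23.076997756958008, 11.91141128540039), 13.968128204345703)
[241 276  10  13  73] ((581.070068359375, -262.6800537109375), (37.05852127075195, 16.917678833007812), 5.423833847045898)
scene [([0.5563, -0.2724, 0.1205], 0.79)]
[ 0  0 13  3 25] ((-3045.56494140625, 242.32550048828125), (109.69414520263672, 59.301788330078125), 35.16816329956055)
[306 166   8   4  22] ((310.5064392089844, 224.6780548095703), (25.818523406982422, 15.119729995727539), 13.616913795471191)
[224 289  22  17 205] ((574.1905517578125, -270.4419250488281), (64.42457580566406, 30.70159149169922), 8.286917686462402)
0.0007173297525732668 0.0
```

Run:
```python
import cv2
for f in("wrist8","wrist9"):
  im=cv2.imread(f"pics/{f}.png")
  for r in(245,285,310,375):
    print(f,r,[tuple(int(v) for v in im[r,x][::-1]) for x in range(215,430,12)])
```

```text
wrist8 245 [(216, 187, 150), (240, 211, 173), (221, 191, 155), (206, 177, 143), (162, 171, 178), (161, 170, 178), (134, 126, 132), (124, 112, 117), (249, 112, 110), (116, 110, 116), (127, 118, 123), (160, 169, 179), (157, 167, 177), (161, 170, 176), (88, 125, 189), (85, 123, 188), (85, 122, 188), (87, 124, 189)]
wrist8 285 [(211, 182, 145), (205, 176, 141), (158, 142, 126), (139, 131, 124), (109, 102, 98), (86, 122, 186), (85, 121, 187), (85, 122, 190), (83, 121, 188), (82, 122, 189), (81, 122, 189), (79, 121, 188), (78, 122, 190), (47, 48, 65), (133, 129, 127), (132, 128, 123), (76, 124, 194), (78, 124, 191)]
wrist8 310 [(65, 55, 50), (139, 132, 123), (137, 130, 123), (136, 130, 123), (59, 53, 59), (80, 120, 186), (78, 119, 186), (76, 118, 184), (77, 119, 185), (75, 120, 188), (76, 121, 188), (75, 121, 188), (74, 120, 189), (45, 47, 61), (67, 66, 75), (131, 128, 123), (132, 128, 123), (41, 45, 56)]
wrist8 375 [(180, 151, 94), (48, 46, 46), (118, 113, 107), (107, 105, 107), (214, 184, 149), (77, 119, 185), (77, 120, 187), (76, 121, 188), (73, 118, 186), (72, 117, 184), (45, 63, 96), 
[... 552 characters left out ...]
 112), (129, 122, 115), (58, 45, 49), (129, 122, 114), (126, 118, 112), (100, 93, 96), (97, 90, 95), (97, 92, 96), (145, 156, 165), (147, 159, 168), (74, 113, 176)]
wrist9 310 [(64, 56, 48), (61, 54, 49), (54, 49, 46), (53, 49, 47), (50, 46, 45), (51, 47, 48), (51, 46, 46), (52, 45, 46), (124, 119, 112), (52, 42, 44), (56, 49, 48), (53, 44, 46), (51, 45, 47), (49, 44, 46), (46, 41, 45), (44, 43, 46), (44, 43, 48), (41, 42, 50)]
wrist9 375 [(90, 90, 93), (90, 91, 94), (89, 90, 94), (90, 90, 96), (91, 93, 98), (93, 93, 99), (93, 94, 99), (95, 95, 100), (178, 151, 103), (99, 95, 95), (97, 97, 102), (93, 94, 99), (90, 90, 95), (90, 90, 95), (86, 87, 93), (85, 86, 91), (84, 85, 91), (83, 84, 91)]
```

Run:
```python
from h import *
m=optics.camera_model("wrist");s=arm.get_state();p=s["position"];print(p)
from scipy.spatial.transform import Rotation as R
z=R.from_rotvec(s["tool_rot"]).apply([0,0,1]);print("TCP",proj(m,[p,p-.019*z,p-.04*z]))
u=np.array([np.cos(.2),np.sin(.2),0])
c=np.array([.5537,-.2665,.129])
print("bar ends top",proj(m,[c-.03*u,c,c+.03*u]), "bottom",proj(m,[c-.03*u-[0,0,.034],c+.03*u-[0,0,.034]]))
im=cv2.imread("pics/wrist9.png")
for r in range(230,345,8): print(r,[x for x in range(280,370) if (lambda b,g,q:q>1.6*g and q>1.6*b)(*map(int,im[r,x]))][::6], im[r,300][::-1],im[r,323][::-1],im[r,340][::-1])
```

```text
[ 0.55457781 -0.26840489  0.09964502]
TCP [[322.32419429 270.63020493]
 [322.60822907 284.61275081]
 [322.99239939 303.54986095]]
bar ends top [[327.47684804 233.54292763]
 [326.88998229 292.60280271]
 [326.34444822 345.84381088]] bottom [[326.26630251 216.08703246]
 [325.41051308 313.36108061]]
230 [315, 321, 327, 333, 339] [120 114 116] [122  57  57] [124  59  60]
238 [315, 321, 327, 333, 339, 345] [118 112 115] [200  71  71] [177  65  65]
246 [314, 320, 336, 342] [117 110 114] [237 101  97] [238 104 100]
254 [313, 319, 325, 341] [112 106 108] [237  99  94] [238 103  98]
262 [313, 319, 335, 341] [112 105 108] [238  95  90] [236  99  95]
270 [312, 318, 334, 340] [110 103 106] [237 110 108] [232  91  86]
278 [314, 320, 335, 341] [106  99 101] [238 123 121] [229  85  81]
286 [317] [127 119 113] [58 44 47] [127 119 113]
294 [318] [85 78 76] [55 42 44] [85 76 75]
302 [318] [55 47 47] [53 42 44] [56 47 48]
310 [318] [53 47 47] [52 42 44] [54 47 46]
318 [318] [50 45 45] [48 40 40] [50 42 44]
326 [317] [47 42 42] [46 41 41] [49 44 44]
334 [] [66 64 68] [81 77 79] [69 67 69]
342 [] [ 98  98 102] [121 119 121] [ 98  97 101]
```

```bash
python3 - <<'E'
import cv2
im=cv2.imread("pics/wrist9.png")
for r in(282,288,294,300,320): print(r,[(x,int(im[r,x][2]),int(im[r,x][1])) for x in range(270,380,4)])
E
python3 -c "
from bench import arm
s=arm.get_state();print(s['finger_gap'],s['gripper_force'],s['position'])"
```

```text
282 [(270, 105, 99), (274, 90, 84), (278, 103, 96), (282, 103, 97), (286, 104, 96), (290, 103, 96), (294, 107, 100), (298, 122, 115), (302, 128, 121), (306, 127, 120), (310, 128, 120), (314, 77, 69), (318, 161, 66), (322, 52, 44), (326, 126, 118), (330, 128, 119), (334, 127, 120), (338, 138, 122), (342, 179, 93), (346, 106, 98), (350, 103, 94), (354, 104, 95), (358, 101, 94), (362, 101, 93), (366, 98, 91), (370, 97, 90), (374, 94, 87), (378, 97, 91)]
288 [(270, 101, 96), (274, 103, 98), (278, 84, 78), (282, 119, 113), (286, 127, 121), (290, 126, 120), (294, 126, 118), (298, 128, 121), (302, 127, 120), (306, 127, 119), (310, 128, 120), (314, 73, 63), (318, 162, 63), (322, 54, 44), (326, 126, 118), (330, 128, 120), (334, 128, 120), (338, 128, 120), (342, 127, 120), (346, 128, 120), (350, 128, 120), (354, 126, 119), (358, 102, 95), (362, 97, 91), (366, 96, 89), (370, 95, 89), (374, 83, 76), (378, 98, 92)]
294 [(270, 71, 66), (274, 70, 65), (278, 72, 67), (282, 82, 78), (286, 82, 78), (290, 83, 76), (294, 83, 77), (298, 84, 78), (302, 84, 78), (306, 85, 78), (310, 124, 116), (314, 68, 57
[... 468 characters left out ...]
, 114, 107), (330, 65, 54), (334, 59, 48), (338, 56, 47), (342, 56, 45), (346, 58, 48), (350, 56, 47), (354, 55, 46), (358, 54, 45), (362, 55, 47), (366, 53, 46), (370, 52, 44), (374, 50, 45), (378, 51, 47)]
320 [(270, 46, 45), (274, 47, 44), (278, 48, 45), (282, 49, 44), (286, 48, 44), (290, 46, 40), (294, 47, 42), (298, 49, 43), (302, 48, 41), (306, 46, 40), (310, 125, 102), (314, 50, 42), (318, 157, 58), (322, 44, 39), (326, 95, 77), (330, 109, 88), (334, 51, 44), (338, 49, 42), (342, 50, 44), (346, 49, 42), (350, 49, 43), (354, 47, 41), (358, 47, 42), (362, 46, 42), (366, 46, 42), (370, 46, 44), (374, 44, 42), (378, 42, 40)]
0.0007173297525732668 0.0 [ 0.55457781 -0.26840489  0.09964502]
```

Emit:
drive_tool(increments=[[[0, 0, 0, 0, 0, 0, 0], [0, 0, 0, 0, 0, 0, 0], [0, 0, 0, 0, 0, 0, 0]]])

```text
t: 33.85
position: [0.5546, -0.2684, 0.0996]
tool_rot: [-0.318, 3.124, -0.002]
wrist_force: [0.3, 0.1, 0.5]
finger_gap: 0.02
gripper_force: 0.0
```

Emit:
drive_tool(increments=[[[0, 0, 0, 0, 0, 0, -0.3], [0, 0, 0, 0, 0, -0.05, -0.3], [0, 0, 0, 0, 0, -0.08, -0.3], [0, 0, 0, 0, 0, -0.08, -0.3]]])

```text
t: 34.25
position: [0.5541, -0.2683, 0.0909]
tool_rot: [-0.318, 3.125, -0.001]
wrist_force: [0.2, 0.0, -0.1]
finger_gap: 0.032
gripper_force: 0.0
```

Emit:
drive_tool(increments=[[[0, 0, 0, 0, 0, 0, -1], [0, 0, 0, 0, 0, 0, -1], [0, 0, 0, 0, 0, 0, -1]]])

```text
t: 34.55
position: [0.5539, -0.2657, 0.0915]
tool_rot: [0.32, -3.125, -0.003]
wrist_force: [-3.9, 6.0, 3.9]
finger_gap: 0.0148
gripper_force: 30.0
```

Emit:
drive_tool(increments=[[[0, 0, 0, 0, 0, 0, -1], [0, 0, 0, 0, 0, -0.03, -1], [0, 0, 0, 0, 0, -0.06, -1], [0, 0, 0, 0, 0, -0.06, -1]]])

```text
t: 34.95
position: [0.554, -0.2659, 0.0858]
tool_rot: [-0.321, 3.125, 0.002]
wrist_force: [-4.5, 7.0, 7.8]
finger_gap: 0.0151
gripper_force: 30.0
```

```bash
python3 -c "
from l import *
look(1,('knob_grip',))
for t in ('knob_turn','knob_push','knob_grip'): print(t,[(q['location'].round(4) if hasattr(q['location'],'round') else q['location'],q['confidence']) for q in models.search_frame(t,'side')[:2]])
s=arm.get_state();print(s['finger_gap'],s['gripper_force'])"
```

```text
knob_grip 1 [ 0.5547 -0.2666  0.1129] [0. 0. 0.]
35.05 [ 0.554  -0.2659  0.086 ] [-3.210e-01  3.125e+00  2.000e-03] [-4.5  6.2  7.2] [1.61 1.   0.01] [ 0.82  0.62 -0.69  1.68  0.45  1.01  1.75]
knob_turn [([0.5694, -0.261, 0.0903], 0.88)]
knob_push [([0.5662, -0.2616, 0.09], 0.72), ([0.703, -0.1507, 0.0892], 0.49)]
knob_grip [([0.5637, -0.2668, 0.0901], 0.74)]
0.01502141631429881 29.9847275018692
```

Emit:
drive_tool(increments=[[[0, 0, 0, -0.01, 0.02, -0.035, -1], [0, 0, -0.03, -0.01, 0.02, -0.035, -1], [0, 0, -0.07, -0.01, 0.02, -0.035, -1], [0, 0, -0.11, -0.01, 0.02, -0.035, -1], [0, 0, -0.15, -0.01, 0.02, -0.035, -1], [0, 0, -0.19, -0.01, 0.02, -0.035, -1], [0, 0, -0.19, -0.01, 0.02, -0.035, -1]]])

```text
t: 35.9
position: [0.554, -0.2645, 0.0833]
tool_rot: [0.619, 3.079, -0.001]
wrist_force: [-2.9, 5.6, 8.9]
finger_gap: 0.0153
gripper_force: 30.0
```

```bash
python3 -c "
from bench import arm
import numpy as np
from scipy.spatial.transform import Rotation as R
s=arm.get_state();y=R.from_rotvec(s['tool_rot']).apply([0,1,0]);print('ydir',np.degrees(np.arctan2(y[1],y[0]))%180,s['ft_torque'],s['joint_positions'].round(2),s['finger_gap'])"
```

```text
ydir 67.25903371508178 [ 1.36339167  0.68232217 -0.05728079] [ 0.72  0.58 -0.54  1.69  0.35  0.96  1.22] 0.015274325060066426
```

Emit:
drive_tool(increments=[[[0, 0, -0.04, 0, 0, 0, -1], [0, 0, -0.08, 0, 0, 0, -1], [0, 0, -0.12, 0, 0, 0, -1], [0, 0, -0.16, 0, 0, 0, -1], [0, 0, -0.2, 0, 0, 0, -1], [0, 0, -0.225, 0, 0, 0, -1], [0, 0, -0.225, 0, 0, 0, -1], [0, 0, -0.225, 0, 0, 0, -1]]])

```text
t: 36.7
position: [0.5548, -0.2634, 0.0833]
tool_rot: [1.64, 2.679, 0.001]
wrist_force: [-1.2, 7.9, 8.8]
finger_gap: 0.0147
gripper_force: 30.0
```

```bash
python3 -c "
from bench import arm
import numpy as np
from scipy.spatial.transform import Rotation as R
s=arm.get_state();y=R.from_rotvec(s['tool_rot']).apply([0,1,0]);print('ydir',np.degrees(np.arctan2(y[1],y[0]))%180,s['ft_torque'],s['finger_gap'])"
```

```text
ydir 27.053797333174902 [ 1.84288003  0.2990532  -0.05306441] 0.014694632526696005
```

Emit:
drive_tool(increments=[[[0, 0, 0, 0, 0, 0.05, -0.2], [0, 0, 0, 0, 0, 0.08, -0.2], [0, 0, 0, 0, 0, 0.08, -0.2], [0, 0, 0, 0, 0, 0.08, -0.2], [0, 0, 0, 0, 0, 0.3, -0.2], [0, 0, 0, 0, 0, 0.7, -0.2], [0, 0, 0, 0, 0, 1, -0.2], [0, 0, 0, 0, 0, 1, -0.2]]])

```text
t: 37.5
position: [0.556, -0.2673, 0.1865]
tool_rot: [1.64, 2.671, -0.001]
wrist_force: [0.3, 0.1, 0.2]
finger_gap: 0.0369
gripper_force: 0.0
```

Emit:
drive_tool(increments=[[[0, 0, 0, -0.2, -0.2, 0.5, -0.2], [0, 0, 0, -0.6, -0.4, 0.5, -0.2], [0, 0, 0, -1, -0.4, 0.5, -0.2], [0, 0, 0, -1, -0.4, 0.5, -0.2]]])

```text
t: 37.9
position: [0.4478, -0.3084, 0.2315]
tool_rot: [-1.649, -2.67, 0.008]
wrist_force: [0.5, -0.1, 0.6]
finger_gap: 0.0367
gripper_force: 0.0
```

Run:
```python
from l import *
look(2,('cup','cup_grip','knob_grip','cube','core','mould'))
for c in("side","wrist"):
  m=optics.camera_model(c); im=optics.camera(c)
  h=cv2.cvtColor(im,cv2.COLOR_RGB2HSV)
  k=(((h[...,0]<6)|(h[...,0]>174))&(h[...,1]>130)&(h[...,2]>100)).astype(np.uint8)
  n,l,st,ce=cv2.connectedComponentsWithStats(k)
  for i in range(1,n):
    if st[i,4]<60: continue
    ys,xs=np.nonzero(l==i);P=back(m,np.c_[xs,ys],.129)[:,:2];d=np.linalg.svd(P-P.mean(0),full_matrices=False)[2][0]
    print(c,st[i],P.mean(0).round(3),"bar dir",np.degrees(np.arctan2(d[1],d[0]))%180)
  f=proj(m,[[.5537,-.2665,.129]]);print(f)
```

```text
cup 2 [ 0.6304 -0.0334  0.1006] [0.0006 0.0008 0.0016]
cup_grip 2 [ 0.4937 -0.0596  0.1622] [0.0004 0.0001 0.0016]
knob_grip 2 [ 0.5545 -0.2671  0.1168] [0.0006 0.0007 0.0003]
cube 2 [0.7243 0.2605 0.003 ] [0.0007 0.0023 0.0003]
core 2 [0.5916 0.4786 0.0008] [0.0012 0.0012 0.0018]
mould 2 [ 0.4684 -0.4644  0.0034] [0.0005 0.0015 0.0018]
38.6 [ 0.4537 -0.3063  0.2321] [ 1.643  2.678 -0.003] [-0.7 -0.7  0.4] [ 0.02 -0.09 -0.03] [ 0.79  0.31 -0.39  1.68  0.13  1.18  0.84]
side [233 267  20  22 190] [ 0.565 -0.268] bar dir 120.34486857832073
[[241.4425942  274.52366124]]
wrist [ 428  193   34   72 1665] [ 0.55  -0.266] bar dir 121.15331412357064
[[447.17328876 232.79034397]]
```

Run:
```python
from l import *
m=optics.camera_model("wrist"); im=optics.camera("wrist")
h=cv2.cvtColor(im,cv2.COLOR_RGB2HSV)
red=((h[...,0]<6)|(h[...,0]>174))&(h[...,1]>110)
for v in(120,160,200,225):
  k=(red&(h[...,2]>v)).astype(np.uint8)
  n,l,st,ce=cv2.connectedComponentsWithStats(k);i=1+np.argmax(st[1:,4])
  ys,xs=np.nonzero(l==i);P=back(m,np.c_[xs,ys],.129)[:,:2]
  print(v,st[i],cv2.minAreaRect(P.astype(np.float32)*1000))
def cen(mask,z):
  n,l,st,ce=cv2.connectedComponentsWithStats(mask.astype(np.uint8))
  for i in range(1,n):
    if st[i,4]>15: print(st[i],back(m,[ce[i]],z).round(4))
box=np.zeros(im.shape[:2],bool);box[130:340,350:540]=True
print("green");cen((h[...,0]>45)&(h[...,0]<85)&(h[...,1]>70)&box,.076)
print("white");cen((h[...,1]<30)&(h[...,2]>215)&box,.129)
```

```text
120 [ 435  193   27   73 1178] ((552.989013671875, -263.78863525390625), (21.40187644958496, 64.58625793457031), 32.99427032470703)
160 [ 437  199   25   67 1023] ((554.9769287109375, -265.9552307128906), (15.60533332824707, 58.2010612487793), 26.01251220703125)
200 [438 200  24  66 921] ((555.405517578125, -266.2093811035156), (14.386134147644043, 57.358463287353516), 26.064184188842773)
225 [439 201  22  64 758] ((555.763916015625, -265.9828796386719), (12.736517906188965, 55.592288970947266), 26.096900939941406)
green
[429 171   9  13 114] [[ 0.5357 -0.231   0.076 ]]
white
[386 203  13  11 100] [[ 0.5013 -0.2694  0.129 ]]
[449 202   8  25 123] [[ 0.5485 -0.2509  0.129 ]]
```

```bash
python3 -c "
from bench import arm
print(arm.close_job())"
```

```text
the job is handed in; nothing more can be done
None
```

I handed the job in at about 39 s. By the camera measurements the cup hangs locked at the red mark, the knob stands at ON (about 1.28 rad) and has sprung back up, and the cube, mould and core have not moved; the hand-in call returned no verdict.

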